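Stack a desk-clock head in its work carrier

TASK

At the clock-assembly bench, draw the stop pin out of its bore and park it lying in the notch of the pin rest, then push the work carrier along its rollers until it is home against the end stop of the bay. There, stack one clock head squarely in the carrier's corner-post pocket: first the thick movement body, then every spacer frame on the bench, and last the dial cover on top, and let go. Never lift the carrier off its rollers, and do not knock over the oil jar.

Things in the scene. Friction and masses are not known exactly. Their poses are not given: they have to be found in the camera images.
- track: fixed aluminium roller track, 150 mm wide (x), 380 mm long (y); origin: on the bench at its centre line, z up. Free-turning grey rollers, tops 45 mm up; side rails 62 mm high, inner faces 62 mm either side of the centre line. The -y end is the bay, closed by a dark end stop 75 mm high; the +y end, 190 mm from the origin, is open
- bay (a point): where the carrier's origin comes when the carrier is home against the end stop: on the roller tops, 60 mm from the stop's face; frame as the track (rolling direction to the bay is -y)
- bore (a point): centre of the stop-pin bore's outer mouth, 54.5 mm above the bench, on the robot's side of the track; the bore runs along the track's x through a steel block 35 mm thick, 40 mm wide (y), 81.5 mm high; the opening is 15 mm square
- carrier: loose work carrier, 0.8 kg: black plate 120 x 120 x 20 mm on the rollers with four aluminium L-shaped corner posts (straight to 86 mm above the origin, then flared out 5 mm to 96 mm; outside 80 x 80) round a pocket 64 x 64 mm; each side is open over 40 mm between posts, for the fingers. Origin: centre of its underside, axes along its sides, z up. At the start the pin bars its way on the -y side
- nest (a point): centre of the pocket's floor (top of the carrier's plate), axes as the carrier
- pin: stop pin, 0.12 kg, along its own x: flat black handle 40 (x) x 16 (y) x 26 (z) mm centred on the origin, then a round steel shank, 12 mm diameter, from x = 20 to x = 110 mm. It starts in the bore pointing to the track's +x, 43 mm of it beyond the block into the track; draw it at least 85 mm towards -x. z up
- shank (a point): point on the pin's axis 58 mm from the origin towards the tip, the part to lie in the notch; axes as the pin
- rest: fixed steel pin rest, block 60 (x) x 70 (y) x 58 mm high, with an open-topped notch 18 mm wide (y) and 28 mm deep (floor 30 mm above the bench) running right through along its x. Origin: centre of its underside
- notch (a point): centre of the notch, 36 mm above the bench, where the shank point comes to lie (shank resting on the notch floor, handle outside the block); x along the notch
- body: clock movement body, a solid steel square block 60 x 60 x 24 mm high, 0.32 kg, a brass round in its top. Origin: centre of its underside, z up
- cover: dial cover: steel square plate 60 x 60 x 8 mm with a raised white dial disc on top, 48 mm diameter, 4 mm high (12 mm in all). Origin: centre of its underside, z up
- spacer1: a square open spacer frame of bright brass, 60 x 60 mm outside, 9 mm thick, with a 36 mm square opening; lies flat. Origin: centre of its underside, z up. There are two to four of them (absent ones read None)
- spacer2: a square open spacer frame of bright brass, 60 x 60 mm outside, 9 mm thick, with a 36 mm square opening; lies flat. Origin: centre of its underside, z up. There are two to four of them (absent ones read None)
- spacer3: a square open spacer frame of bright brass, 60 x 60 mm outside, 9 mm thick, with a 36 mm square opening; lies flat. Origin: centre of its underside, z up. There are two to four of them (absent ones read None)
- spacer4: a square open spacer frame of bright brass, 60 x 60 mm outside, 9 mm thick, with a 36 mm square opening; lies flat. Origin: centre of its underside, z up. There are two to four of them (absent ones read None)
- oiljar: small amber glass oil jar with a black cap, 42 mm diameter, 55 mm high, a bystander standing by the track. Origin: centre of its underside, z up

How it is judged:
On the way, in this order (a step that is already met when the one before it is completed fails the run):
1. the stop pin is out of its bore and lies level in the notch of the pin rest, let go (y of shank in the frame of notch between -0.006 and 0.006 m and x of shank in the frame of notch between -0.02 and 0.02 m and z of shank in the frame of notch below 0.004 m and angle between pin's own x axis and vertical between 1.47 and 1.67 rad and linear speed of pin below 0.02 m/s and contact force between pin and the fingers below 0.1 N), for 0.2 s.
2. the carrier stands on its rollers at rest, home against the end stop of the bay (within 6 mm) (y of carrier in the frame of bay below 0.006 m and z of carrier in the frame of bay between -0.004 and 0.004 m and angle between carrier's own z axis and vertical below 0.04 rad and linear speed of carrier below 0.02 m/s and horizontal distance between carrier and bay below 0.008 m), for 0.2 s.
3. the movement body sits flat on the pocket's floor, let go (horizontal distance between body and nest below 0.0055 m and angle between body's own z axis and vertical below 0.06 rad and (angle between the x axis of body and the x axis of carrier, either way round below 0.12 rad or angle between the x axis of body and the y axis of carrier, either way round below 0.12 rad) and linear speed of body below 0.02 m/s and contact force between body and the fingers below 0.1 N and z of body in the frame of nest below 0.004 m), for 0.2 s.
4. every spacer frame present lies flat and square in the pocket on the body, let go (horizontal distance between each of spacer1, spacer2, spacer3, spacer4 and nest below 0.0055 m and angle between each of spacer1, spacer2, spacer3, spacer4's own z axis and vertical below 0.06 rad and (angle between the x axis of spacer1 and the x axis of carrier, either way round below 0.12 rad or angle between the x axis of spacer1 and the y axis of carrier, either way round below 0.12 rad) and linear speed of each of spacer1, spacer2, spacer3, spacer4 below 0.02 m/s and contact force between each of spacer1, spacer2, spacer3, spacer4 and the fingers below 0.1 N and z of spacer1 in the frame of nest between 0.02 and 0.0555 m and (angle between the x axis of spacer2 and the x axis of carrier, either way round below 0.12 rad or angle between the x axis of spacer2 and the y axis of carrier, either way round below 0.12 rad) and z of spacer2 in the frame of nest between 0.02 and 0.0555 m and (angle between the x axis of spacer3 and the x axis of carrier, either way round below 0.12 rad or angle between the x axis of spacer3 and the y axis of carrier, either way round below 0.12 rad) and z of spacer3 in the frame of nest between 0.02 and 0.0555 m and (angle between the x axis of spacer4 and the x axis of carrier, either way round below 0.12 rad or angle between the x axis of spacer4 and the y axis of carrier, either way round below 0.12 rad) and z of spacer4 in the frame of nest between 0.02 and 0.0555 m), for 0.2 s.
5. the dial cover lies flat and square in the pocket on top of all the spacers, dial up, let go (horizontal distance between cover and nest below 0.0055 m and angle between cover's own z axis and vertical below 0.06 rad and (angle between the x axis of cover and the x axis of carrier, either way round below 0.12 rad or angle between the x axis of cover and the y axis of carrier, either way round below 0.12 rad) and linear speed of cover below 0.02 m/s and contact force between cover and the fingers below 0.1 N and z of cover in the frame of nest below 0.065 m and z of cover in the frame of spacer1 above 0.0065 m and z of cover in the frame of spacer2 above 0.0065 m and z of cover in the frame of spacer3 above 0.0065 m and z of cover in the frame of spacer4 above 0.0065 m), for 0.2 s.
At the end, for the whole second after the job is handed in: Pin level and let go, its shank on the notch floor; carrier at rest on its rollers, within 6 mm of home; in the pocket, let go: body on the floor, then all spacers, cover on top, each within 5 mm of centre, tilted under about 3 degrees, square within about 6 degrees (quarter turns do not matter) (all of step 1 and all of step 2 and all of step 3 and all of step 4 and all of step 5); the robot touches nothing.
It fails at once if the carrier is lifted off its rollers (more than 25 mm) (z of carrier in the frame of bay above 0.025 m).
It fails at once if the oil jar is knocked over (angle between oiljar's own z axis and vertical above 0.6 rad).
Of spacer1, spacer2, spacer3, spacer4 only 2 to 4 are there at a start; the rules pass over those that are not, and their reading is None.
At some moment in a run one of body, cover, spacer1, spacer2, spacer3, spacer4 may be knocked a few centimetres aside while the robot is not near it.
Once in a run the grip may slacken for a moment while it holds something.
It also fails if it takes over 210 s, if anything falls off the work surface, if the arm or the gripper's body presses on something with over 40 N, if the wrist force passes 120 N, or if a joint passes its speed limit or range.

ROBOT

A 7-joint arm with a two-finger parallel gripper is mounted at the origin on the work surface. World frame = base frame: x ahead of the robot, y to its left, z up, the work surface at z = 0. Lengths are in m, angles in rad, forces in N, time in s.
With the tool pointing down it reaches from about 0.4 to 0.85 m from the base axis. Payload 10.4 kg.
Tool frame: the origin (TCP) lies at the very end of the fingers, on their centre line; the grasp point (between the pads) lies 19 mm behind it; z points along the fingers, y is the line along which they close (so a half turn about z gives the same grasp; the last joint's range is limited). The gripper opens to 87 mm and grips with 3 to 60 N. Pads are 19 mm wide; open, the fingers measure 117 mm over their backs; the gripper's body (75 mm by 190 mm) begins 51 mm behind the grasp point.
Start: joints at [-1.288, 0.332, -0.065, 1.46, 0.022, 1.35, -0.088], TCP at [0.188, 0.596, 0.185] pointing down, gripper open.
Joint ranges: [-2.6, 2.6], [-0.5, 2.12], [-1.47, 1.34], [0.16, 2.42], [-1.27, 4.41], [0.06, 2.06], [-2.6, 2.6]. Speed limits (rad/s): [2.22, 2.22, 2.79, 2.79, 3.14, 3.14, 3.14].

INTERFACE

Orientations are given as a unit quaternion [x, y, z, w].
In Python, from bench import read_state, cams, workorder gives the robot as it stands.
- The arm moves only by the shell command python3 -m crank 'ROWS' [FORCE]. ROWS is text: rows parted by semicolons, each of 5 numbers parted by spaces: the shift along the tool's x, y, z scaled (see below), then the turn about the tool's z scaled (see below), then the opening, from -1 (shut) to 1 (fully open). In form: dx dy dz yaw jaw; .... A call has 1 to 10 rows; each row shifts and turns the commanded pose from where the row before left it, along the tool's axes as they then stand; what a row does not reach is not made up. The controller multiplies each number of a shift by 200 mm and each number of a turn by 90 degrees. A row lasts 1/10 s, in which the tool goes at most 50 mm and 8.59 degrees, less where a joint would pass 70% of its speed; a pose out of reach is approached as far as the arm can. A call with a number of a shift or a turn outside -1 to 1 is refused whole. A call with a gripper value outside its range is refused whole. The fingers move at their own pace and stop on an object; FORCE is the grip in N (left out, the last holds). Time passes only in rows, so rows that do not move let the fingers close. It gives the time, the measured TCP pose, the force, the opening and the grip force at its end, in the units of the state.
- read_state(): the state, without advancing time (a new reading comes with each control period).
- cams.camera(name): name is "scene" or "top" or "wrist"; returns a dict with "img" (400x640x3 uint8, blue, green, red), "K" (3x3 intrinsics, pixels), "xyz" and "attitude" of the camera in the world; the wrist camera has in their place "mount" (4x4, takes a point from camera to tool coordinates, whose origin is the TCP and whose axes are the flange's). Camera axes: x right, y down, z forward; pixel columns grow to the right and rows downward; lengths in m; the calibration is good to about 2 mm. A picture is of the moment at which its call begins: read the wrist's pose just before it. There is no depth.
- workorder.close_job(): hands the job in; it is judged then, once.
The state is a dict: "time": time; "joint_positions": joint angles; "joint_vel": joint speeds; "joint_torque": joint torques, N m; "ee_pos": TCP position; "eef_rot": TCP orientation; "ft_force": force on the tool from outside, world axes, zero at the start; "torque": the same for the moment, N m; "width": finger opening in m; "grip_force": force on a finger pad.
Only numpy, scipy, OpenCV 4.12 (cv2) and the standard library are available. Lean on these libraries where they do the work, as an engineer would, in place of code of your own. Each camera call takes 0.05 s, during which the arm holds its last target. There are 200 camera calls.

## Working session

There is one attempt and no reset: what is moved stays moved. The work goes in short steps, Python scripts to look and compute and a shell command to move; the robot and the scene stay as the last step left them, time stands still between calls to the robot, and variables do not carry over. Pictures are saved under pics/ and viewed, at most 14 in all, crops included, and the job is handed in when it is done.

```bash
ls; mkdir -p pics
python3 - <<'E'
from bench import read_state,cams
import cv2
print(read_state())
for n in ("scene","top"):
    c=cams.camera(n); cv2.imwrite(f"pics/{n}0.png",c["img"]); print(n,c["K"],c["xyz"],c["attitude"])
c=cams.camera("wrist");print(c["K"],c["mount"])
E
```

```text
pics
{'time': 0.0, 'joint_positions': array([-1.28760513,  0.332889  , -0.06471596,  1.46093031,  0.02160101,
        1.34990914, -0.08850339]), 'joint_vel': array([ 6.37948246e-04, -1.52238479e-04,  6.78350715e-04, -8.27186248e-05,
        1.03719800e-03, -1.31107538e-03,  3.25526463e-04]), 'joint_torque': array([ 3.43227284e-04, -6.23243380e+01,  2.50571757e-02, -3.89911759e+01,
       -6.12956216e-02,  3.95332847e-02,  1.50253636e-04]), 'ee_pos': array([0.188021  , 0.5955845 , 0.18394859]), 'eef_rot': array([ 1.52284399e-01,  9.88336453e-01, -7.15743900e-04, -7.87558895e-05]), 'ft_force': array([-0.32313684,  0.07366047,  0.80181527]), 'torque': array([ 0.03216834, -0.02109397,  0.04971359]), 'grip_force': 0.0, 'width': 0.08688299320279558}
scene [[364.64910633   0.         320.25279178]
 [  0.         364.64910633 197.1899221 ]
 [  0.           0.           1.        ]] [1.09212036 0.17175883 0.89673606] [ 0.57553202  0.76185325 -0.24166342 -0.17303557]
top [[374.70738632   0.         318.04505089]
 [  0.         374.70738632 202.54488302]
 [  0.           0.           1.        ]] [0.49031778 0.02119662 1.01984018] [ 0.712969   -0.70038857  0.02693047 -0.02014464]
[[309.99762991   0.         324.58332587]
 [  0.         309.99762991 200.0806685 ]
 [  0.           0.           1.        ]] [[ 4.81060058e-04 -9.56044571e-01 -2.93220986e-01  8.07669458e-02]
 [ 9.99999390e-01  7.51423679e-04 -8.09405789e-04 -2.40757495e-04]
 [ 9.94161202e-04 -2.93220418e-01  9.56044349e-01 -1.99219125e-01]
 [ 0.00000000e+00  0.00000000e+00  0.00000000e+00  1.00000000e+00]]
```

View pics/top0.png

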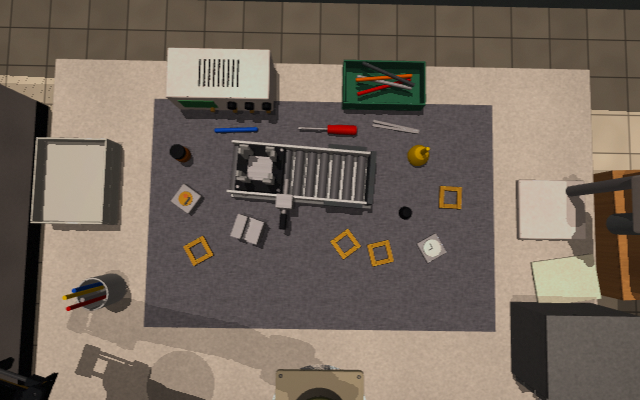

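View pics/scene0.png

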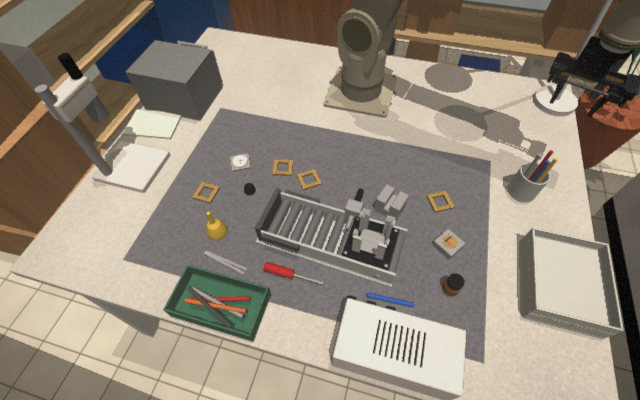

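Top view (up = +x, left = +y): four frames at (198,250), (345,243), (380,252), (451,197); body (185,199), cover (431,248), rest (248,230), pin handle (283,217), carrier (260,168), jar (180,153). Scene view: the dark end stop is at the image's left end, (268,212), which is the -y side.

```bash
cat > h.py <<'E'
import numpy as np, cv2
from bench import read_state,cams
from scipy.spatial.transform import Rotation as R
def shot(n,name=None):
    s=read_state(); c=cams.camera(n)
    if n=="wrist":
        M=R.from_quat(s["eef_rot"]).as_matrix(); m=np.array(c["mount"])
        Rw=M@m[:3,:3]; t=M@m[:3,3]+s["ee_pos"]
    else: Rw=R.from_quat(c["attitude"]).as_matrix(); t=np.array(c["xyz"])
    if name: cv2.imwrite(f"pics/{name}.png",c["img"]); np.savez(f"pics/{name}.npz",K=c["K"],R=Rw,t=t)
    return c["img"],(np.array(c["K"]),Rw,t)
def load(name):
    d=np.load(f"pics/{name}.npz"); return cv2.imread(f"pics/{name}.png"),(d["K"],d["R"],d["t"])
def ray(cal,uv):
    K,Rw,t=cal; d=Rw@np.linalg.inv(K)@np.array([uv[0],uv[1],1.]); return t,d/np.linalg.norm(d)
def onz(cal,uv,z):
    t,d=ray(cal,uv); return t+d*(z-t[2])/d[2]
def proj(cal,p):
    K,Rw,t=cal; q=K@(Rw.T@(np.asarray(p)-t)); return q[:2]/q[2]
def tri(obs):
    A=np.zeros((3,3));b=np.zeros(3)
    for cal,uv in obs:
        t,d=ray(cal,uv);P=np.eye(3)-np.outer(d,d);A+=P;b+=P@t
    p=np.linalg.solve(A,b); return p,max(np.linalg.norm(np.cross(p-ray(c,u)[0],ray(c,u)[1])) for c,u in obs)
def rows(dp,dyaw=0):
    "world shift -> tool units (of 200 mm), yaw deg -> units"
    M=R.from_quat(read_state()["eef_rot"]).as_matrix(); return np.round(M.T@np.asarray(dp)/.2,3),round(dyaw/90,3)
def pose():
    s=read_state();M=R.from_quat(s["eef_rot"]).as_matrix()
    print("t%.1f"%s["time"],"tcp",s["ee_pos"].round(4),"yaxis deg %.2f"%np.degrees(np.arctan2(M[1,1],M[0,1])),"w %.4f"%s["width"],"g %.1f"%s["grip_force"],"F",s["ft_force"].round(1),"z",M[:,2].round(3),"q7 %.2f"%s["joint_positions"][6]); return s,M
E
python3 - <<'E'
from h import *
_,T=shot("top","top1");_,S=shot("scene","scene1")
P={"sA":((198,250),(441,201)),"sB":((345,243),(309,179)),"sC":((380,252),(283,167)),"sD":((451,197),(206,192)),"body":((185,199),(450,242)),"cover":((431,248),(240,161)),"rest":((248,230),(392,200)),"handle":((283,215),(358,198)),"carrierposts":((260,168),(371,237))}
for k,(a,b) in P.items():
    p,e=tri([(T,a),(S,b)]);print(k,p.round(3),round(e,4))
_,W=shot("wrist","w1")
E
```

```text
sA [0.425 0.332 0.006] 0.0009
sB [ 0.45  -0.063  0.006] 0.0004
sC [ 0.428 -0.156  0.007] 0.0005
sD [ 0.58  -0.349  0.005] 0.0007
body [0.56  0.368 0.017] 0.0003
cover [ 0.441 -0.295  0.008] 0.0011
rest [0.481 0.194 0.037] 0.0001
handle [0.521 0.102 0.066] 0.0006
carrierposts [0.638 0.161 0.08 ] 0.0003
```

Run:
```python
import cv2,numpy as np
t=cv2.imread("pics/top1.png");s=cv2.imread("pics/scene1.png")
a=cv2.resize(t[125:265,160:400],None,fx=3.3,fy=3.3,interpolation=cv2.INTER_CUBIC)
cv2.imwrite("pics/cropt.png",a)
```

```text
(no output)
```

View pics/cropt.png

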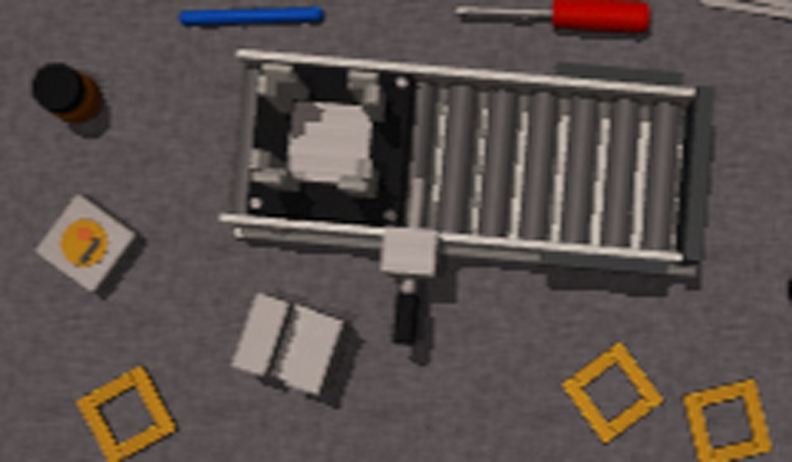

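The crop shows the carrier on the left (+y) side, pin handle at (405,318), block (410,250), rest with its notch from (290,300) to (265,375), and the open track to the dark stop at about (700,180).

Run:
```python
from h import *
_,T=load("top1")
c=lambda u,v:(u/3.3+160-.35,v/3.3+125-.35)
def o(n,u,v,z): p=onz(T,c(u,v),z);print(n,p.round(3));return p
a=o("near+y",222,217,.062);b=o("near-y",683,256,.062)
d=o("far+y",238,54,.062);e=o("far-y",695,92,.062)
for p,q in((a,b),(d,e)): v=p-q;print("track yaw",np.degrees(np.arctan2(-v[0],v[1])))
h=o("handle top",405,318,.0675);k=o("block top",410,250,.0815)
for n,u,v in(("rest TL",258,293),("TR",347,321),("BR",318,396),("BL",232,367)):o(n,u,v,.058)
n1=o("notch top",291,303,.058);n2=o("notch bot",271,376,.058);v=n1-n2;print(np.degrees(np.arctan2(v[1],v[0])))
print(rows([.43-.188,.14-.5956,.04]))
pose()
```

```text
near+y [0.581 0.246 0.062]
near-y [ 0.557 -0.112  0.062]
far+y [0.71  0.238 0.062]
far-y [ 0.686 -0.12   0.062]
track yaw -3.803823738679161
track yaw -3.685352847778471
handle top [0.505 0.102 0.068]
block top [0.557 0.098 0.082]
rest TL [0.523 0.218 0.058]
TR [0.502 0.148 0.058]
BR [0.444 0.169 0.058]
BL [0.465 0.236 0.058]
notch top [0.516 0.192 0.058]
notch bot [0.459 0.205 0.058]
-13.631964406166642
(array([-1.84 , -1.808, -0.199]), 0.0)
t0.3 tcp [0.1881 0.5959 0.1845] yaxis deg 72.48 w 0.0868 g 0.0 F [0.9 0.5 0.8] z [-0. -0. -1.] q7 -0.09
```

```bash
python3 -m crank '-.17 -.17 -.03 0 1;-.17 -.17 -.03 0 1;-.17 -.17 -.03 0 1;-.17 -.17 -.03 0 1;-.17 -.17 -.03 0 1;-.17 -.17 -.03 0 1;-.17 -.17 -.03 0 1;-.17 -.17 0 0 1;-.17 -.17 0 0 1;-.17 -.17 0 0 1' | tail -3; python3 -m crank '-.14 -.1 0 -.076 1;0 0 0 -.077 1;0 0 0 0 1;0 0 0 0 1;0 0 0 0 1' >/dev/null
python3 - <<'E'
from h import *
pose(); shot("wrist","w2")
E
```

```text
ft_force: [0.9, 0.8, -0.2]
width: 0.087
grip_force: 0.0
t1.8 tcp [0.4303 0.1427 0.2267] yaxis deg 86.19 w 0.0872 g 0.0 F [ 0.4 -0.6  1.2] z [-0.  0. -1.] q7 1.05
```

View pics/w2.png

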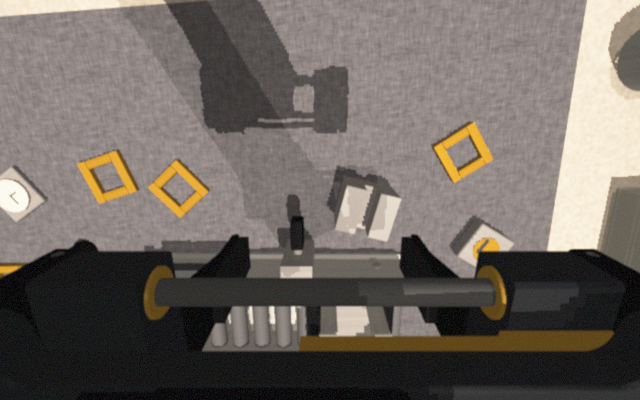

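The wrist view shows handle (297,232), block (297,265), rest (367,205), frames at (107,177), (180,188), (463,152), cover (15,195) and body (485,243).

Run:
```python
from h import *
i,_=load("w2")
cv2.imwrite("pics/c2.png",cv2.resize(i[150:290,260:420],None,fx=4,fy=4,interpolation=cv2.INTER_CUBIC))
```

```text
(no output)
```

View pics/c2.png

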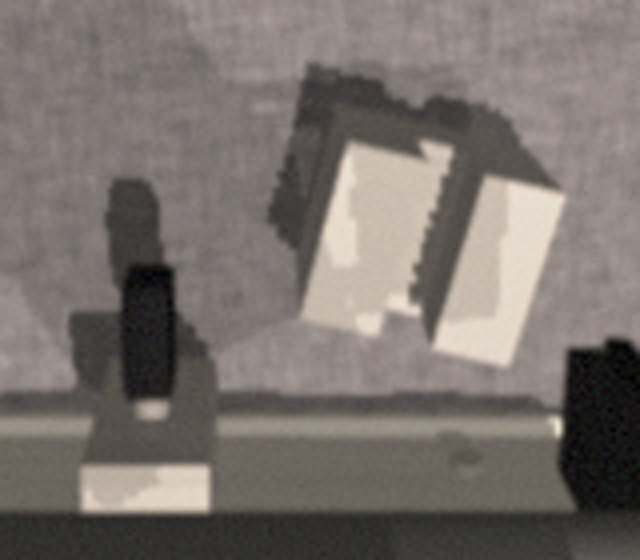

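Run:
```python
from h import *
_,W=load("w2");_,T=load("top1")
c=lambda u,v:(u/4+260-.375,v/4+150-.375)
P=[onz(W,c(*x),.058) for x in((345,142),(565,193),(508,366),(300,318))]
print(np.array(P).round(4)); print("center",np.mean(P,0).round(4))
d=(P[3]-P[0])+(P[2]-P[1]);d2=(P[0]-P[1])+(P[3]-P[2]);print("sizes",np.linalg.norm(d)/2,np.linalg.norm(d2)/2,"yaw x",np.degrees(np.arctan2(d[1],d[0])),"alt",np.degrees(np.arctan2(-d2[0],d2[1])))
# triangulate rest top center w top cam
tc=lambda u,v:(u/3.3+160-.35,v/3.3+125-.35)
for (a,b) in (((347,321),(300,318)),((258,293),(508,366)),((318,396),(345,142))): print("tri",tri([(T,tc(*a)),(W,c(*b))]))
print("handle inner",onz(W,c(149,400),.0675).round(4),"outer",onz(W,c(149,265),.0415).round(4))
print("tri handle top-inner",tri([(T,tc(407,292)),(W,c(149,400))]))
print("block top outer", onz(W,c(145,463),.0815).round(4), onz(W,c(80,463),.0815),onz(W,c(211,463),.0815))
# frames by colour
i,_=load("w2");h=cv2.cvtColor(i,cv2.COLOR_BGR2HSV);m=cv2.inRange(h,(12,120,90),(30,255,255));m[270:]=0
for k in cv2.findContours(m,cv2.RETR_EXTERNAL,cv2.CHAIN_APPROX_NONE)[0]:
    if cv2.contourArea(k)>150:
        q=np.array([onz(W,x,.009)[:2] for x in k[:,0]]).astype(np.float32);r=cv2.minAreaRect(q*1000);print(np.round(r[0],1),np.round(r[1],1),round(r[2],1))
```

```text
[[0.4447 0.1673 0.058 ]
 [0.4655 0.2345 0.058 ]
 [0.5228 0.2165 0.058 ]
 [0.5017 0.1503 0.058 ]]
center [0.4837 0.1922 0.058 ]
sizes 0.05977053991817463 0.06990114823279041 yaw x -17.053953390068184 alt 162.57764290337732
tri (array([0.50269854, 0.14937072, 0.05471941]), np.float64(0.0010232135965076855))
tri (array([0.52281678, 0.21698487, 0.05813357]), np.float64(0.0005080879539335779))
tri (array([0.44409172, 0.1677045 , 0.06127566]), np.float64(0.0005797328488199491))
handle inner [0.5226 0.1008 0.0675] outer [0.4865 0.1019 0.0415]
tri handle top-inner (array([0.52516203, 0.10086317, 0.0630457 ]), np.float64(0.0007721168290031984))
block top outer [0.5372 0.0994 0.0815] [0.53591397 0.07923124 0.0815    ] [0.5385852 0.1198327 0.0815   ]
[564.8 369.9] [28.9 38.1] 20.5
[447.3 -62.7] [59.6 62.4] 37.4
[ 424.1 -156. ] [60. 64.] 14.2
[422.7 328.6] [61.4 60.6] 30.3
```

Rest centre (0.484, 0.192), yaw -17.1°, top about 58 mm by triangulation; size 60x70 as stated. Handle centre about (0.504, 0.101), at the height expected. Grasping the pin now.

```bash
python3 -m crank '-.187 -.09 0 0 1;-.186 -.091 0 0 1;0 0 .235 0 1;0 0 .235 0 1;0 0 .235 0 1;0 0 .115 0 1;0 0 .115 0 1;0 0 0 0 1;0 0 0 0 -1;0 0 0 0 -1' 30 ; python3 -m crank '0 0 0 0 -1;0 0 0 0 -1;0 0 0 0 -1;0 0 0 0 -1;0 0 0 0 -1' >/dev/null;python3 -c "
from h import *
pose()"
```

```text
time: 2.85
ee_pos: [0.5037, 0.1015, 0.0412]
eef_rot: [0.033, 0.999, 0.001, 0.001]
ft_force: [-0.1, -0.4, 0.4]
width: 0.0777
grip_force: 0.0
t3.4 tcp [0.5028 0.101  0.0398] yaxis deg 86.24 w 0.0391 g 0.0 F [-0.2 -0.1 -0.6] z [ 0.  0. -1.] q7 1.33
```

```bash
python3 -m crank '0 0 0 0 -1;0 0 0 0 -1;0 0 0 0 -1;0 0 0 0 -1;0 0 0 0 -1;0 0 0 0 -1' 35 >/dev/null;python3 -c "
from h import *
pose()"; python3 -m crank '.07 0 0 0 -1;.07 0 0 0 -1;.07 0 0 0 -1;.07 0 0 0 -1;.07 0 0 0 -1;.07 0 0 0 -1;.06 0 0 0 -1;0 0 0 0 -1;0 0 0 0 -1' >/dev/null;python3 -c "
from h import *
pose();shot('wrist','w3')
M=R.from_quat(read_state()['eef_rot']).as_matrix();print(M)"
```

```text
t4.0 tcp [0.5028 0.1009 0.0397] yaxis deg 86.25 w 0.0008 g 0.0 F [-0.5  0.3  0.4] z [ 0.  0. -1.] q7 1.33
t4.8 tcp [0.4074 0.1075 0.04  ] yaxis deg 86.27 w 0.0007 g 0.0 F [1.2 0.2 0.1] z [ 0.001  0.001 -1.   ] q7 1.15
[[-9.97854930e-01  6.54596995e-02  7.53010633e-04]
 [ 6.54599885e-02  9.97855128e-01  3.65722692e-04]
 [-7.27455424e-04  4.14230258e-04 -9.99999650e-01]]
```

View pics/w3.png

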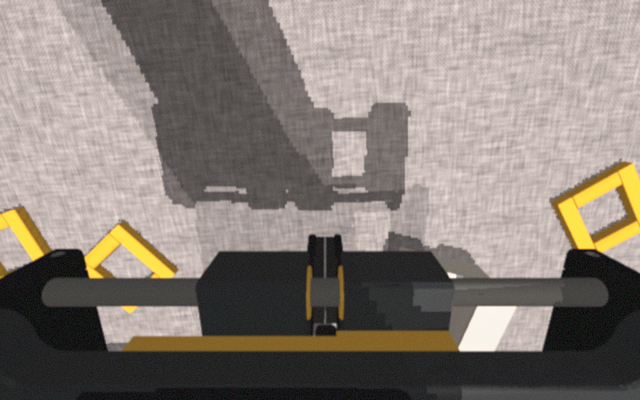

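Run:
```python
from h import *
i,_=shot("top","top3")
a=cv2.resize(i[160:270,220:370],None,fx=5,fy=5,interpolation=cv2.INTER_CUBIC);cv2.imwrite("pics/ct3.png",a)
```

```text
(no output)
```

View pics/ct3.png

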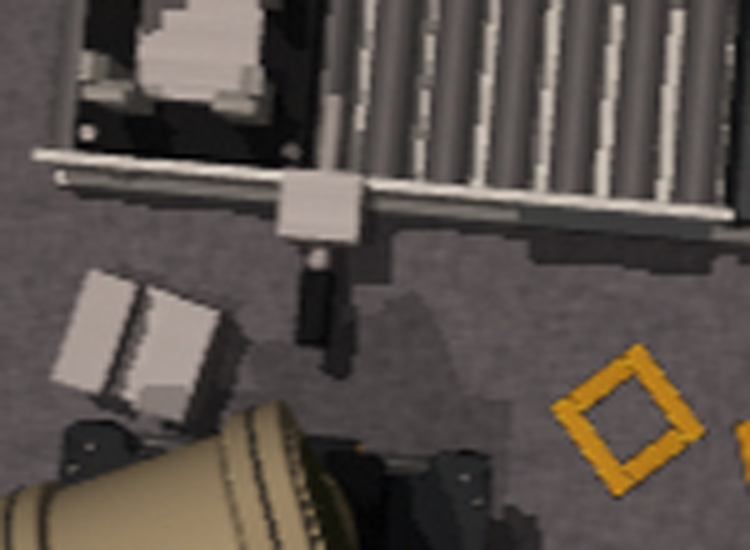

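The grasp missed: the jaw closed to zero and the pin at crop (315,305) has not moved. I'll return open to the same pose and look from the side before closing.

```bash
python3 -m crank '0 0 -.2 0 1;0 0 -.2 0 1;-.16 0 0 0 1;-.16 0 0 0 1;-.16 0 0 0 1;0 0 0 0 1;0 0 0 0 1;0 0 0 0 1;0 0 0 0 1;0 0 0 0 1' >/dev/null; python3 -m crank '0 0 0 0 1;0 0 0 0 1;0 0 .2 0 1;0 0 .2 0 1;0 0 0 0 1' >/dev/null;python3 -c "
from h import *
pose()
i,c=shot('scene','s4');j,w=shot('wrist','w4')
p=read_state()['ee_pos']
print(proj(c,p),proj(c,p+[0,0,.07]),proj(c,[.504,.1013,.0545]),proj(w,p))
a=cv2.resize(i[150:250,310:430],None,fx=4,fy=4,interpolation=cv2.INTER_CUBIC);b=cv2.resize(j[180:345,220:430],None,fx=2.4,fy=2.4,interpolation=cv2.INTER_CUBIC)
b=cv2.resize(b,(480,377)) 
o=np.zeros((400+0,790,3),np.uint8);o[:400,:390]=a[:,45:435];o[:300,400:]=cv2.resize(b,(390,300));cv2.imwrite('pics/c4.png',o)"
```

```text
t6.5 tcp [0.4992 0.1    0.0358] yaxis deg 86.26 w 0.0871 g 0.0 F [-0.6 -0.  -0.5] z [-0.007 -0.003 -1.   ] q7 1.33
[358.1955038  198.11720547] [360.0510548  183.37508194] [358.65201677 195.68390372] [325.95884041 230.57794793]
```

View pics/c4.png

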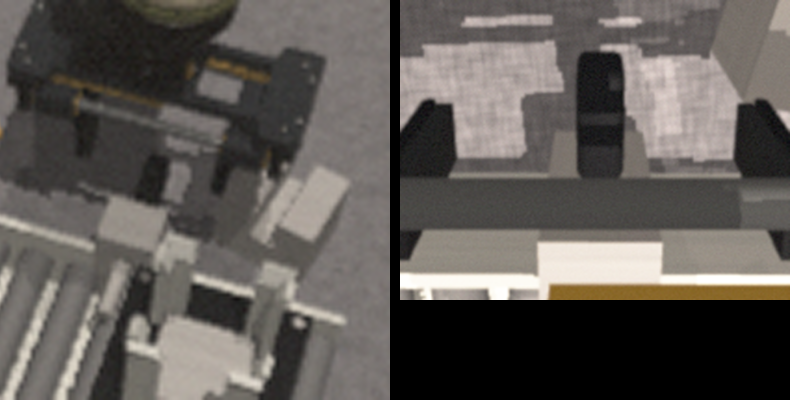

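The wrist panel shows the handle midway between the fingers, but both views put the fingertips about 35 mm above the reported TCP (wrist inner edges at u=250 and 401 give a depth of 0.18 m, against 0.214 m). So the tips closed over the handle. Going 30 mm lower and closing, watching the force.

```bash
python3 -m crank '0 0 .04 0 1;0 0 .04 0 1;0 0 .04 0 1;0 0 .02 0 1;0 0 0 0 1' >/dev/null;python3 -c "
from h import *
pose()"; python3 -m crank '0 0 0 0 -1;0 0 0 0 -1;0 0 0 0 -1;0 0 0 0 -1;0 0 0 0 -1;0 0 0 0 -1;0 0 0 0 -1;0 0 0 0 -1;0 0 0 0 -1;0 0 0 0 -1' 35 >/dev/null;python3 -m crank '0 0 0 0 -1;0 0 0 0 -1;0 0 0 0 -1;0 0 0 0 -1' >/dev/null;python3 -c "
from h import *
pose()"
```

```text
t7.0 tcp [0.5054 0.0992 0.014 ] yaxis deg 86.14 w 0.0865 g 5.2 F [  3.7 -11.2   5.9] z [ 0.005 -0.    -1.   ] q7 1.35
t8.4 tcp [0.5027 0.101  0.0117] yaxis deg 86.25 w 0.0154 g 34.9 F [0.2 0.5 0. ] z [-0.  0. -1.] q7 1.35
```

```bash
python3 -m crank '.07 0 0 0 -1;.07 0 0 0 -1;.07 0 0 0 -1;.07 0 0 0 -1;.07 0 0 0 -1;.07 0 0 0 -1;.07 0 0 0 -1;0 0 0 0 -1;0 0 0 0 -1' >/dev/null;python3 -c "
from h import *
pose()"; python3 -m crank '0 0 -.1 0 -1;0 0 -.1 0 -1;0 0 -.05 0 -1;0 0 0 0 -1;0 0 0 0 -1' >/dev/null;python3 -c "
from h import *
pose()
i,c=shot('wrist','w5');j,t=shot('top','t5')
a=cv2.resize(j[190:260,225:325],None,fx=4,fy=4,interpolation=cv2.INTER_CUBIC);o=np.zeros((480,800,3),np.uint8);o[:280,:400]=a;o[:300,400:]=cv2.resize(i[150:350,190:460],(400,300));cv2.imwrite('pics/c5.png',o)"
```

```text
t9.3 tcp [0.4054 0.1075 0.0119] yaxis deg 86.27 w 0.0155 g 34.9 F [ 0.3 -0.3 -1.7] z [ 0.001  0.001 -1.   ] q7 1.17
t9.8 tcp [0.405  0.1073 0.0612] yaxis deg 86.25 w 0.0155 g 34.9 F [-0.4 -0.7 -2. ] z [-0. -0. -1.] q7 1.13
```

View pics/c5.png

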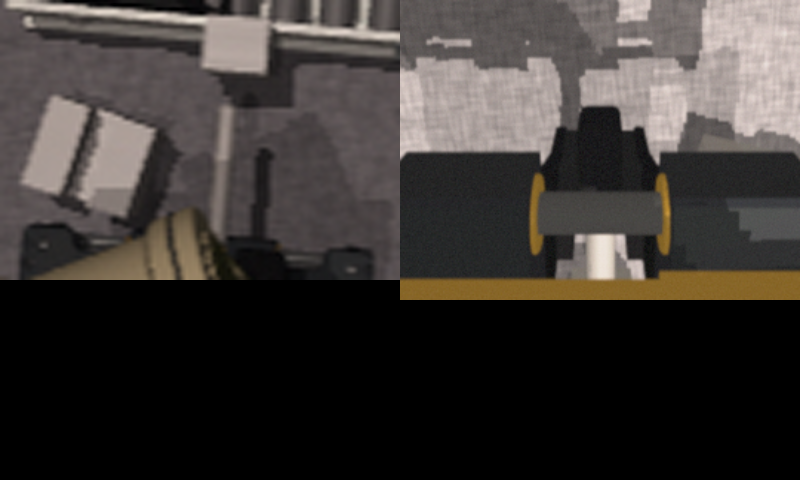

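The pin is out: the top panel shows its shank from (226,107) down to the gripper, and the wrist panel shows the handle clamped at (600,170) with the shank running back below the bar.

Run:
```python
from h import *
s,M=pose();_,T=load("t5")
tip=onz(T,(225+226/4-.4,190+107/4-.4),.108);print("tip",tip)
q=M.T@(tip-s["ee_pos"]);print("tip in tool",q)
org=-.110-q[0];  # tool x of handle origin rel ee: pin x = -tool x
ox=q[0]+.110;print("pin origin tool x",ox)
# target: shank (58 mm from origin along -toolx') at notch centre, pin yaw -17.1
yaw=np.radians(-17.1);u=np.array([np.cos(yaw),np.sin(yaw)])
N=np.array([.4837,.1922])
ee=N-u*(.058)+u*ox   # origin = ee - u*ox ; 
print("target ee",ee)
d=np.r_[ee,0]-np.r_[s["ee_pos"][:2],0];print(d, rows(d,(13.35)))
```

```text
t9.9 tcp [0.4045 0.1071 0.0609] yaxis deg 86.25 w 0.0158 g 34.9 F [-0.5 -0.  -1.2] z [-0.001 -0.001 -1.   ] q7 1.13
tip [0.51594901 0.10217334 0.108     ]
tip in tool [-0.11148577  0.00233634 -0.04727795]
pin origin tool x -0.0014857684617158168
target ee [0.42684392 0.20969121]
[0.02235144 0.10258414 0.        ] (array([-0.078,  0.519, -0.   ]), 0.148)
```

```bash
python3 -m crank '-.026 .173 -.05 0 -1;-.026 .173 0 0 -1;-.026 .173 0 0 -1;0 0 0 .074 -1;0 0 0 .074 -1;0 0 0 0 -1;0 0 0 0 -1;0 0 0 0 -1' >/dev/null;python3 -c "
from h import *
s,M=pose()
print(rows([.4268-s['ee_pos'][0],.2097-s['ee_pos'][1],0]))
_,T=shot('top','t6')
i,_=load('t6');cv2.imwrite('pics/c6.png',cv2.resize(i[190:260,215:315],None,fx=6,fy=6,interpolation=cv2.INTER_CUBIC))"
```

```text
t10.8 tcp [0.4272 0.2097 0.0715] yaxis deg 73.06 w 0.0160 g 34.9 F [ 0.5  0.9 -0.6] z [-0. -0. -1.] q7 0.77
(array([ 0.002, -0.001,  0.   ]), 0.0)
```

View pics/c6.png

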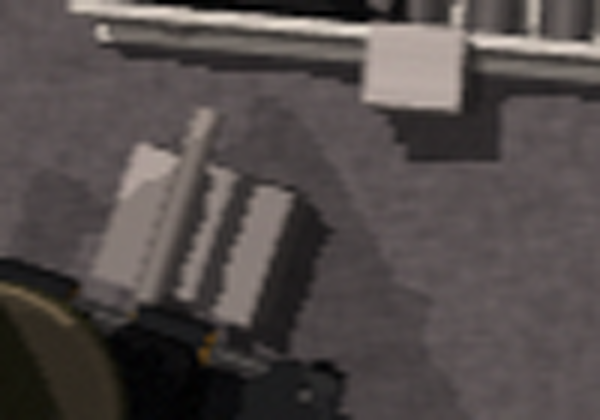

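Run:
```python
from h import *
_,T=load("t6");_,T1=load("top1")
yaw=np.radians(-17.1);u=np.array([np.cos(yaw),np.sin(yaw)]);v=np.array([-u[1],u[0]]);N=np.array([.4837,.1922])
f=lambda p:((proj(T,p)-[215,190]+.4)*6).round(0)
for n,z in(("top",.058),("floor",.03)):
  for s in(-.009,.009,.035,-.035):
    print(n,s,[f(np.r_[N+u*a+v*s,z]) for a in(-.03,.03)])
s,M=pose();e=s["ee_pos"];print("pin axis",[f(np.r_[e[:2]+u*a,e[2]+.043]) for a in(.03,.108)], [f(np.r_[e[:2]+u*a,e[2]+.049]) for a in(.03,.108)])
```

```text
top -0.009 [array([193., 310.]), array([239., 176.])]
top 0.009 [array([153., 297.]), array([199., 162.])]
top 0.035 [array([ 95., 278.]), array([141., 143.])]
top -0.035 [array([251., 329.]), array([297., 194.])]
floor -0.009 [array([205., 307.]), array([249., 177.])]
floor 0.009 [array([166., 295.]), array([210., 164.])]
floor 0.035 [array([109., 276.]), array([154., 146.])]
floor -0.035 [array([261., 326.]), array([305., 195.])]
t10.8 tcp [0.4273 0.2097 0.0716] yaxis deg 73.03 w 0.0156 g 34.9 F [ 0.4  0.4 -0.1] z [-0.  0. -1.] q7 0.77
pin axis [array([147., 306.]), array([210., 121.])] [array([144., 306.]), array([207., 120.])]
```

Predicted and seen rest corners agree within 1 mm, and so does the pin axis (tip (205,112)). Lowering into the notch.

```bash
python3 -m crank '0 0 .1 0 -1;0 0 .1 0 -1;0 0 .06 0 -1;0 0 .04 0 -1;0 0 .04 0 -1;0 0 0 0 -1;0 0 0 0 -1' ;python3 -m crank '0 0 .02 0 -1;0 0 .01 0 -1;0 0 0 0 -1;0 0 0 0 -1'
```

```text
time: 11.5
ee_pos: [0.4276, 0.2101, 0.0041]
eef_rot: [0.148, 0.989, 0.0, 0.0]
ft_force: [-0.5, 0.3, -1.3]
width: 0.0161
grip_force: 34.9
time: 11.9
ee_pos: [0.4274, 0.21, -0.0022]
eef_rot: [0.148, 0.989, 0.0, 0.0]
ft_force: [-0.2, -0.9, -0.7]
width: 0.0155
grip_force: 34.9
```

```bash
python3 -m crank '0 0 .01 0 -1;0 0 .008 0 -1;0 0 0 0 -1;0 0 0 0 -1' | grep -E "pos|ft"; python3 -m crank '0 0 0 0 -.2;0 0 0 0 -.2;0 0 0 0 -.2;0 0 0 0 -.2;0 0 0 0 -.2;0 0 -.05 0 -.2;0 0 -.2 0 0;0 0 -.2 0 0;0 0 -.2 0 0;0 0 0 0 0'>/dev/null; python3 -c "
from h import *
pose();j,t=shot('top','t7');i,w=shot('wrist','w7')
o=np.zeros((500,800,3),np.uint8);o[:280,:400]=cv2.resize(j[190:260,215:315],None,fx=4,fy=4);o[:300,400:]=cv2.resize(i[150:350,190:460],(400,300));cv2.imwrite('pics/c7.png',o)"
```

```text
ee_pos: [0.4273, 0.2099, -0.0059]
ft_force: [0.3, 0.1, -1.2]
t13.3 tcp [0.4302 0.2115 0.13  ] yaxis deg 72.91 w 0.0435 g 0.0 F [ 0.4  0.6 -0.7] z [ 0.007  0.006 -1.   ] q7 0.74
```

View pics/c7.png

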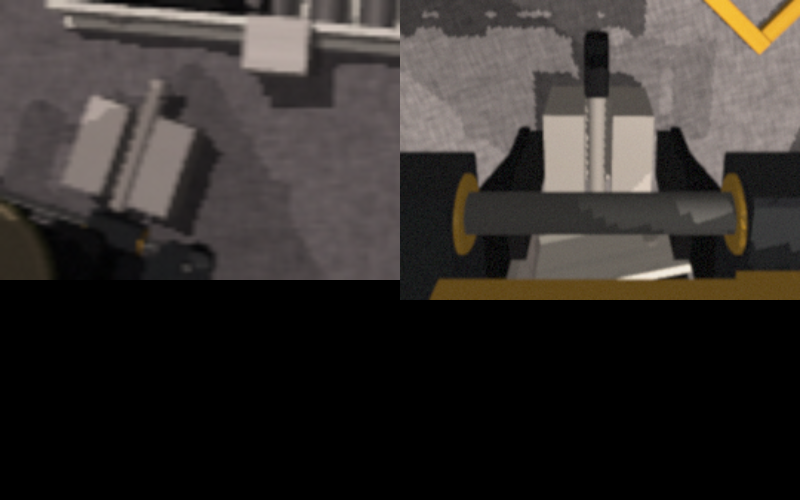

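The pin lies in the notch and is let go (wrist panel: shank centred in the notch at (597,145), handle at (597,65) outside the block). Next is the push.

Run:
```python
from h import *
s,M=pose();print(rows([.646-s['ee_pos'][0],.235-s['ee_pos'][1],.04],-1*(-3.75-72.9)))
```

```text
t13.4 tcp [0.4278 0.2103 0.1253] yaxis deg 72.93 w 0.0433 g 0.0 F [ 0.1  0.7 -0.1] z [ 0.002  0.002 -1.   ] q7 0.74
(array([-1.007,  0.439, -0.198]), 0.852)
```

```bash
python3 -m crank '0 0 -.2 0 .03;-.2 .088 0 0 .03;-.2 .088 0 0 .03;-.2 .088 0 0 .03;-.2 .088 0 0 .03;-.2 .087 0 0 .03;0 0 0 .085 .03;0 0 0 .085 .03;0 0 0 .085 .03;0 0 0 .085 .03' >/dev/null; python3 -m crank '0 0 0 .085 .03;0 0 0 .085 .03;0 0 0 .085 .03;0 0 0 .085 .03;0 0 0 .085 .03;0 0 0 .087 .03;0 0 0 0 .03;0 0 0 0 .03' >/dev/null;python3 -c "
from h import *
s,M=pose();i,w=shot('wrist','w8')
print(rows([.646-s['ee_pos'][0],.235-s['ee_pos'][1],.055-s['ee_pos'][2]],0))"
```

```text
t15.2 tcp [0.6438 0.2349 0.163 ] yaxis deg -3.53 w 0.0449 g 0.0 F [-0.3 -0.1 -0.7] z [-0.001 -0.001 -1.   ] q7 -0.23
(array([0.002, 0.011, 0.54 ]), 0.0)
```

View pics/w8.png

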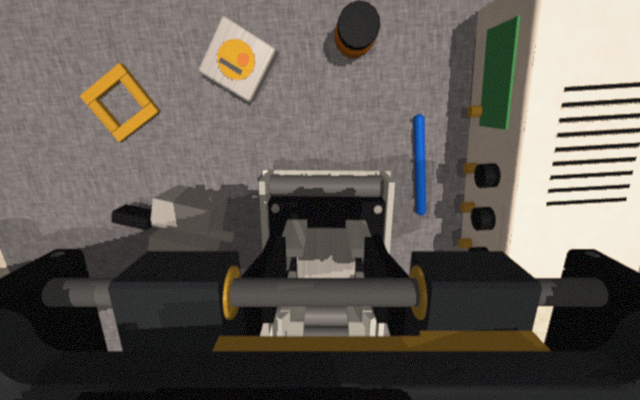

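Wrist view: plate's +y edge at v≈197 with screws at (280,209) and (376,209), posts about (300,240)/(350,240) behind the fingers; body (237,60), frame (120,102), jar (357,30).

Run:
```python
from h import *
_,W=load("w8")
for uv,z in(((272,197),.065),((385,197),.065),((280,209),.066),((376,209),.066)):print(onz(W,uv,z).round(4))
```

```text
[0.5906 0.2303 0.065 ]
[0.7035 0.2234 0.065 ]
[0.5975 0.2175 0.066 ]
[0.6942 0.2116 0.066 ]
```

```bash
python3 -m crank '0 .011 .18 0 .03;0 0 .18 0 .03;0 0 .1 0 .03;0 0 .08 0 .03;0 0 0 0 .03;0 0 0 0 .03' | grep -E "pos|ft"; python3 -m crank '-.02 0 0 0 .03;-.02 0 0 0 .03;-.03 0 0 0 .03;-.04 0 0 0 .03;-.04 0 0 0 .03;-.04 0 0 0 .03;-.04 0 0 0 .03;-.04 0 0 0 .03;-.04 0 0 0 .03;-.04 0 0 0 .03' | grep -E "pos|ft"; python3 -m crank '-.04 0 0 0 .03;-.04 0 0 0 .03;-.04 0 0 0 .03;-.04 0 0 0 .03;-.04 0 0 0 .03;-.04 0 0 0 .03;-.04 0 0 0 .03;-.04 0 0 0 .03;-.04 0 0 0 .03;-.04 0 0 0 .03' | grep -E "pos|ft"; python3 -c "
from h import *
pose();shot('top','t9')
_,T=load('top1')
c=lambda u,v:(u/3.3+160-.35,v/3.3+125-.35)
print('stop dark face approx',onz(T,c(690,175),.075),onz(T,c(686,175),.045))"
```

```text
ee_pos: [0.647, 0.235, 0.0569]
ft_force: [0.4, -0.1, 0.2]
ee_pos: [0.6418, 0.1645, 0.0561]
ft_force: [0.2, 1.0, 2.3]
ee_pos: [0.6365, 0.0846, 0.0561]
ft_force: [-0.6, 1.0, 0.8]
t17.9 tcp [0.6365 0.0846 0.0561] yaxis deg -3.75 w 0.0448 g 0.6 F [-0.6  1.   0.8] z [-0. -0. -1.] q7 0.02
stop dark face approx [ 0.61907913 -0.11507321  0.075     ] [ 0.62310756 -0.11621701  0.045     ]
```

```bash
python3 -m crank '-.04 0 0 0 .03;-.04 0 0 0 .03;-.04 0 0 0 .03;-.04 0 0 0 .03;-.04 0 0 0 .03;-.04 0 0 0 .03;-.04 0 0 0 .03;-.03 0 0 0 .03;-.02 0 0 0 .03;-.02 0 0 0 .03' | grep -E "pos|ft"; python3 -m crank '-.02 0 0 0 .03;-.02 0 0 0 .03;-.02 0 0 0 .03'| grep -E "pos|ft";  python3 -m crank '-.01 0 0 0 .03;-.01 0 0 0 .03'| grep -E "pos|ft"
```

```text
ee_pos: [0.6321, 0.0152, 0.0561]
ft_force: [-0.4, 0.6, -0.8]
ee_pos: [0.6313, 0.0034, 0.0561]
ft_force: [-0.7, 1.3, 1.0]
ee_pos: [0.6311, -0.0007, 0.0561]
ft_force: [-1.0, 1.3, -0.4]
```

```bash
python3 -m crank '-.01 0 0 0 .03;-.01 0 0 0 .03'| grep -E "pos|ft";python3 -m crank '-.01 0 0 0 .03;-.01 0 0 0 .03'| grep -E "pos|ft"; python3 -m crank '-.01 0 0 0 .03;-.01 0 0 0 .03'| grep -E "pos|ft"
```

```text
ee_pos: [0.6309, -0.0037, 0.0561]
ft_force: [-0.2, 8.1, 0.9]
ee_pos: [0.631, -0.0042, 0.0566]
ft_force: [-1.7, 16.0, 7.9]
ee_pos: [0.6312, -0.005, 0.0572]
ft_force: [-5.5, 24.9, 14.6]
```

```bash
python3 -m crank '.03 0 0 0 .03;.06 0 0 0 .03;0 0 -.2 0 1;0 0 -.24 0 1;0 0 -.24 0 1;-.2 0 -.04 0 1;-.2 0 0 0 1;-.2 0 0 0 1;-.2 0 0 0 1;0 0 0 0 1' >/dev/null; python3 -m crank '0 0 0 0 1;0 0 0 0 1' >/dev/null; python3 -c "
from h import *
pose();i,w=shot('wrist','w10');shot('top','t10');shot('scene','s10')
cv2.imwrite('pics/c10.png',cv2.resize(i[0:290,150:500],None,fx=2,fy=2,interpolation=cv2.INTER_CUBIC))
print(proj(w,[.6278,-.0534,.141]),proj(w,[.6278,-.0534,.065]))"
```

```text
t21.2 tcp [ 0.6214 -0.1528  0.1999] yaxis deg -3.67 w 0.0868 g 0.0 F [ 0.1 -0.1 -0.1] z [-0.  0. -1.] q7 0.35
[324.78511857  79.07359029] [324.82527902  84.99085402]
```

View pics/c10.png

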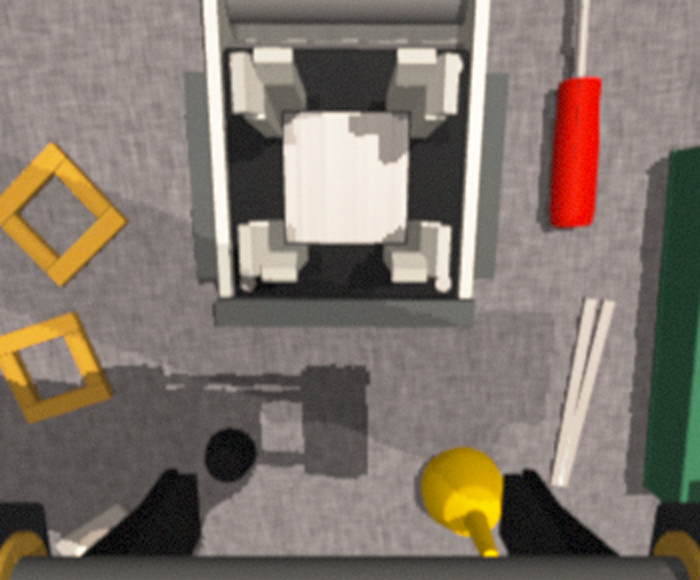

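The view from above shows the carrier home at the stop: the white pocket floor has corners at (285,112), (408,112), (409,242), (284,243) in the crop.

Run:
```python
from h import *
i,W=load("w10");c=lambda u,v:(u/2+150-.25,v/2-.25)
P=np.array([onz(W,c(*x),.065) for x in((285,112),(408,112),(409,242),(284,243))]);print(P.round(4),P.mean(0).round(4))
print("sizes",[np.linalg.norm(P[k]-P[(k+1)%4]).round(4) for k in range(4)])
v=P[1]-P[0]+P[2]-P[3];print("yaw",np.degrees(np.arctan2(v[1],v[0])))
# post tops outer corners z .141 (flared outside 90)
Q=np.array([onz(W,c(*x),.141) for x in((231,50),(461,50),(448,282),(242,282))]);print("posts",Q.round(4),Q.mean(0).round(4),[np.linalg.norm(Q[k]-Q[(k+1)%4]).round(4) for k in range(4)])
# plate front/stop: 
print("plate edges z.065", onz(W,c(345,49),.065),onz(W,c(345,297),.065))
# second view: triangulate pocket centre with top cam
t,T=load("t10");print(proj(T,P.mean(0)))
# body in w8
b,W8=load("w8");h=cv2.cvtColor(b,cv2.COLOR_BGR2HSV)
m=((b.min(2)>150)|cv2.inRange(h,(8,100,120),(25,255,255)).astype(bool)).astype(np.uint8);m[:, :190]=0;m[:,285:]=0;m[110:]=0
m=cv2.morphologyEx(m,cv2.MORPH_CLOSE,np.ones((7,7)));m=cv2.morphologyEx(m,cv2.MORPH_OPEN,np.ones((5,5)))
k=max(cv2.findContours(m,cv2.RETR_EXTERNAL,cv2.CHAIN_APPROX_NONE)[0],key=cv2.contourArea)
q=np.array([onz(W8,x,.024)[:2] for x in k[:,0]],np.float32)*1000;print("body",cv2.minAreaRect(q))
```

```text
[[ 0.5974 -0.0243  0.065 ]
 [ 0.658  -0.0282  0.065 ]
 [ 0.6563 -0.0904  0.065 ]
 [ 0.591  -0.0867  0.065 ]] [ 0.6257 -0.0574  0.065 ]
sizes [np.float64(0.0607), np.float64(0.0622), np.float64(0.0654), np.float64(0.0627)]
yaw -3.414524189238373
posts [[ 0.5861 -0.013   0.141 ]
 [ 0.6712 -0.0185  0.141 ]
 [ 0.665  -0.1033  0.141 ]
 [ 0.5804 -0.0979  0.141 ]] [ 0.6257 -0.0581  0.141 ] [np.float64(0.0853), np.float64(0.085), np.float64(0.0847), np.float64(0.0851)]
plate edges z.065 [0.62879872 0.00140467 0.065     ] [ 0.62101088 -0.11680384  0.065     ]
[345.77830415 175.22434636]
body ((562.5313110351562, 364.183349609375), (56.909996032714844, 56.845523834228516), 55.60652160644531)
```

Nest centre (0.6257, -0.0578) from the floor corners, and the post tops agree within 1 mm. Now to the body, looking at its grasp yaw first.

```bash
cat >> h.py <<'E'
def plan(xyz,ang=None):
    "translation (tool units now), then yaw units to bring tool y to ang deg (mod 180)"
    s,M=pose();p=np.array(s["ee_pos"]);a=np.degrees(np.arctan2(M[1,1],M[0,1]))
    d=M.T@(np.array(xyz)-p)/.2;y=0 if ang is None else -((ang-a+90)%180-90)/90
    print("move",d.round(3),"yaw",round(y,3))
def meas(img,cal,near,kind,z,rad=.06):
    h=cv2.cvtColor(img,cv2.COLOR_BGR2HSV);o=cv2.inRange(h,(10,110,80),(32,255,255))
    m=o if kind=="frame" else cv2.bitwise_or(o,cv2.inRange(img,(125,125,125),(255,255,255)))
    c=proj(cal,[*near,z]);r=np.linalg.norm(proj(cal,[near[0]+rad,near[1],z])-c)
    k=np.zeros_like(m);cv2.circle(k,tuple(int(x) for x in c),int(r),255,-1);m&=k
    m=cv2.morphologyEx(m,cv2.MORPH_OPEN,np.ones((3,3)));m=cv2.morphologyEx(m,cv2.MORPH_CLOSE,np.ones((5,5)))
    cs=[k for k in cv2.findContours(m,cv2.RETR_EXTERNAL,cv2.CHAIN_APPROX_NONE)[0] if cv2.contourArea(k)>100]
    if not cs: print("none");return
    k=max(cs,key=cv2.contourArea);q=np.array([onz(cal,x,z)[:2] for x in k[:,0]],np.float32)*1000
    r=cv2.minAreaRect(q);print(kind,"c",np.round(r[0],1),"size",np.round(r[1],1),"ang",round(r[2],2),"px",k[:,0].mean(0).round());return r
E
python3 -m crank '.21 -.069 0 0 1;.22 -.069 0 0 1;.22 -.069 0 0 1;.22 -.069 0 0 1;.22 -.069 0 0 1;.22 -.069 0 0 1;.22 -.069 0 0 1;.22 -.069 0 0 1;.22 -.069 0 0 1;.205 -.069 0 0 1'>/dev/null; python3 -m crank '0 0 0 .085 1;0 0 0 .085 1;0 0 0 .085 1;0 0 0 .085 1;0 0 0 0 1;0 0 0 0 1'>/dev/null;python3 - <<'E'
from h import *
pose();i,w=shot("wrist","w11");meas(i,w,(.5625,.3642),"body",.024)
E
```

```text
t22.9 tcp [0.5114 0.2895 0.2001] yaxis deg -34.07 w 0.0872 g 0.0 F [-0.4  0.  -0.9] z [ 0. -0. -1.] q7 -1.02
body c [563.2 366.9] size [106.  122.5] ang 55.96 px [326.  99.]
```

Run:
```python
import re
s=open('h.py').read()
s=s.replace('kind,z,rad=.06):','kind,z,rad=.06,th=125):').replace('(125,125,125)','(th,th,th)')
open('h.py','w').write(s)
from h import *
i,w=load("w11")
for th in (160,170,180,190,200,210,220): print(th,end=" ");meas(i,w,(.5625,.3642),"body",.024,th=th)
```

```text
160 body c [562.3 364.2] size [56.5 57.6] ang 55.96 px [325.  95.]
170 body c [562.4 364.2] size [56.5 56.9] ang 55.96 px [325.  95.]
180 body c [562.2 364.2] size [55.8 56.4] ang 54.73 px [325.  95.]
190 body c [562.3 364.3] size [54.4 55.6] ang 55.96 px [325.  94.]
200 body c [562.4 364.2] size [54.4 54.9] ang 55.96 px [325.  95.]
210 body c [562.3 364.4] size [52.2 53.7] ang 55.96 px [323.  94.]
220 body c [561.3 369.8] size [44.6 42.9] ang 56.8 px [321.  86.]
```

Run:
```python
from h import *
plan([.5623,.3642,.05])
```

```text
t23.0 tcp [0.5115 0.2893 0.2002] yaxis deg -34.09 w 0.0872 g 0.0 F [ 0.5  0.2 -0. ] z [ 0.  0. -1.] q7 -1.02
move [0.452 0.001 0.751] yaw 0
```

```bash
python3 -m crank '.226 0 0 0 1;.226 0 0 0 1;0 0 .2 0 1;0 0 .2 0 1;0 0 .2 0 1;0 0 .15 0 1;0 0 0 0 1;0 0 0 0 1'|grep -E "pos|ft"; python3 -m crank '0 0 .1 0 1;0 0 .1 0 1;0 0 .1 0 1;0 0 .02 0 1;0 0 0 0 1;0 0 0 0 1'|grep -E "pos|ft";  python3 -m crank '0 0 .02 0 1;0 0 0 0 1'|grep -E "pos|ft"; python3 -m crank '0 0 .02 0 1;0 0 0 0 1'|grep -E "pos|ft"
```

```text
ee_pos: [0.563, 0.3636, 0.051]
ft_force: [-0.0, 0.5, 1.8]
ee_pos: [0.5639, 0.3642, -0.0117]
ft_force: [-0.8, -0.6, 0.4]
ee_pos: [0.5629, 0.3638, -0.0174]
ft_force: [1.0, -0.2, -0.5]
ee_pos: [0.5624, 0.3634, -0.0223]
ft_force: [0.2, 0.6, -0.3]
```

```bash
for k in 1; do python3 -m crank '0 0 .02 0 1;0 0 0 0 1'|grep -E "pos|ft"; done; python3 -m crank '0 0 .01 0 1;0 0 0 0 1'|grep -E "pos|ft";python3 -m crank '0 0 .01 0 1;0 0 0 0 1'|grep -E "pos|ft";python3 -m crank '0 0 .01 0 1;0 0 0 0 1'|grep -E "pos|ft"
```

```text
ee_pos: [0.5624, 0.3633, -0.0265]
ft_force: [-0.5, 0.7, -0.4]
ee_pos: [0.5626, 0.3635, -0.0281]
ft_force: [-1.1, -0.2, 0.2]
ee_pos: [0.5626, 0.3635, -0.0301]
ft_force: [-0.1, -0.1, 0.9]
ee_pos: [0.5626, 0.3635, -0.0321]
ft_force: [0.3, 0.2, -0.0]
```

```bash
python3 -m crank '0 0 .01 0 1;0 0 0 0 1'|grep -E "pos|ft";python3 -m crank '0 0 .01 0 1;0 0 0 0 1'|grep -E "pos|ft";python3 -m crank '0 0 .01 0 1;0 0 0 0 1'|grep -E "pos|ft"
```

```text
ee_pos: [0.5626, 0.3635, -0.0341]
ft_force: [-0.2, -0.1, -0.6]
ee_pos: [0.5626, 0.3635, -0.0361]
ft_force: [-0.1, 0.7, -0.2]
ee_pos: [0.563, 0.3637, -0.0372]
ft_force: [-2.5, -0.8, 5.5]
```

Fingertips touch the bench at reported z = -0.037, so tip height = reported + 37 mm. Raising to grip 10 mm above the underside.

```bash
python3 -m crank '0 0 -.052 0 1;0 0 0 0 1;0 0 0 0 -1;0 0 0 0 -1;0 0 0 0 -1;0 0 0 0 -1;0 0 0 0 -1;0 0 0 0 -1;0 0 0 0 -1;0 0 0 0 -1' 45|grep -E "pos|width|grip"; python3 -m crank '0 0 -.1 0 -1;0 0 -.2 0 -1;0 0 -.2 0 -1;0 0 -.2 0 -1;0 0 -.2 0 -1;0 0 -.1 0 -1;0 0 0 0 -1'>/dev/null; python3 -c "
from h import *
plan([.6257,-.0578,.17],-3.6)"
```

```text
ee_pos: [0.5626, 0.3635, -0.0277]
width: 0.0593
grip_force: 45.0
t27.9 tcp [0.5642 0.364  0.1757] yaxis deg -34.36 w 0.0596 g 45.0 F [ 0.4 -0.9 -3.8] z [ 0.004  0.003 -1.   ] q7 -1.01
move [-1.568  1.444  0.023] yaw -0.342
```

```bash
python3 -m crank '-.174 .16 0 0 -1;-.174 .16 0 0 -1;-.174 .16 0 0 -1;-.174 .16 0 0 -1;-.174 .16 0 0 -1;-.174 .16 0 0 -1;-.174 .16 0 0 -1;-.174 .16 0 0 -1;-.174 .16 0 0 -1;0 0 0 0 -1'>/dev/null; python3 -m crank '0 0 0 -.085 -1;0 0 0 -.085 -1;0 0 0 -.085 -1;0 0 0 -.085 -1;0 0 0 0 -1;0 0 0 0 -1;0 0 0 0 -1'>/dev/null; python3 -c "
from h import *
plan([.6257,-.0578,.13],-3.6)"
```

```text
t29.6 tcp [ 0.6235 -0.0574  0.1718] yaxis deg -3.93 w 0.0595 g 45.0 F [-0.9  0.1 -3.3] z [-0.001 -0.    -1.   ] q7 0.16
move [-0.001  0.012  0.209] yaw -0.004
```

```bash
python3 -m crank '0 .012 .1 -.004 -1;0 0 .11 0 -1;0 0 0 0 -1;0 0 0 0 -1;0 0 0 0 -1'|grep -E "pos|ft"; python3 -m crank '0 0 .03 0 -1;0 0 .03 0 -1;0 0 .03 0 -1;0 0 .03 0 -1;0 0 .03 0 -1;0 0 0 0 -1'|grep -E "pos|ft";  python3 -m crank '0 0 .03 0 -1;0 0 .03 0 -1;0 0 .03 0 -1;0 0 .03 0 -1;0 0 0 0 -1'|grep -E "pos|ft"
```

```text
ee_pos: [0.6268, -0.0578, 0.1318]
ft_force: [0.4, 0.7, -2.8]
ee_pos: [0.6256, -0.0576, 0.0994]
ft_force: [-0.2, 0.9, -3.6]
ee_pos: [0.6256, -0.0576, 0.0754]
ft_force: [0.3, 0.8, -2.9]
```

```bash
python3 -m crank '0 0 .03 0 -1;0 0 .03 0 -1;0 0 .03 0 -1;0 0 .03 0 -1;0 0 .03 0 -1;0 0 0 0 -1'|grep -E "pos|ft"; python3 -m crank '0 0 .02 0 -1;0 0 0 0 -1;0 0 0 0 -1'|grep -E "pos|ft"
```

```text
ee_pos: [0.6255, -0.0576, 0.0454]
ft_force: [-0.9, 0.1, -3.4]
ee_pos: [0.6262, -0.0577, 0.0426]
ft_force: [-0.1, 0.1, -3.9]
```

```bash
python3 -m crank '0 0 .012 0 -1;0 0 0 0 -1;0 0 0 0 .75;0 0 0 0 .75;0 0 0 0 .75;0 0 0 0 .75;0 0 0 0 .75'|grep -E "pos|ft|width"; python3 -m crank '0 0 -.05 0 .75;0 0 -.15 0 1;0 0 -.2 0 1;0 0 -.2 0 1;0 0 -.2 0 1;0 0 0 0 1;0 0 0 0 1'>/dev/null; python3 -c "
from h import *
plan([.4227,.3286,.2],0)
i,t=shot('top','t12');T=t
for n,p,k,z in(('A',(.4227,.3286),'frame',.009),('B',(.4473,-.0627),'frame',.009),('C',(.4241,-.156),'frame',.009),('D',(.58,-.349),'frame',.009)): meas(i,t,p,k,z)
"
```

```text
ee_pos: [0.6263, -0.0577, 0.0403]
ft_force: [0.2, 0.2, 0.4]
width: 0.0759
t33.5 tcp [ 0.6267 -0.0579  0.2015] yaxis deg -3.40 w 0.0866 g 0.0 F [-0.5  0.2  0. ] z [ 0.002  0.    -1.   ] q7 0.17
move [ 1.868 -1.133  0.006] yaw -0.038
frame c [424.1 331.4] size [60.2 60.7] ang 30.39 px [198. 251.]
none
none
frame c [ 579.6 -346. ] size [60.  59.9] ang 89.54 px [450. 197.]
```

Body is in (wrist force back to zero, no side contact). On to frame B, looked at from its grasp yaw.

```bash
python3 -c "
from h import *
plan([.502,-.134,.2],37.4)"
```

```text
t33.5 tcp [ 0.626  -0.0576  0.2002] yaxis deg -3.39 w 0.0873 g 0.0 F [-0.3  0.4 -0.3] z [ 0.  0. -1.] q7 0.17
move [-0.418 -0.596  0.001] yaw -0.453
```

```bash
python3 -m crank '-.139 -.199 0 0 1;-.139 -.199 0 0 1;-.14 -.198 0 0 1;0 0 0 -.09 1;0 0 0 -.09 1;0 0 0 -.09 1;0 0 0 -.09 1;0 0 0 -.093 1;0 0 0 0 1;0 0 0 0 1'>/dev/null;python3 -m crank '0 0 0 0 1'>/dev/null; python3 -c "
from h import *
i,w=shot('wrist','w13')
pose();r=meas(i,w,(.4473,-.0627),'frame',.009);plan([r[0][0]/1000,r[0][1]/1000,0],r[2])
shot('top','t13');j,t=load('t13')
meas(j,t,(.4473,-.0627),'frame',.009);meas(i,w,(.4241,-.156),'frame',.009);meas(j,t,(.4241,-.156),'frame',.009)"
```

```text
t34.7 tcp [ 0.5021 -0.134   0.1998] yaxis deg 37.22 w 0.0869 g 0.0 F [-0.1 -0.2  0.4] z [-0.001  0.    -1.   ] q7 0.89
frame c [447.9 -64.8] size [60.7 59.1] ang 37.21 px [324.  98.]
t34.7 tcp [ 0.5021 -0.134   0.1998] yaxis deg 37.22 w 0.0869 g 0.0 F [-0.1 -0.2  0.4] z [-0.001  0.    -1.   ] q7 0.89
move [ 0.439 -0.006  0.999] yaw 0.0
frame c [449.  -62.6] size [60.9 60.6] ang 37.08 px [345. 244.]
frame c [ 425.2 -158.5] size [61.3 61.2] ang 13.68 px [264. 149.]
none
```

```bash
python3 -m crank '.22 -.003 0 0 1;.219 -.003 0 0 1;0 0 .22 0 1;0 0 .22 0 1;0 0 .22 0 1;0 0 .22 0 1;0 0 .15 0 1;0 0 .07 0 1;0 0 .05 0 1;0 0 0 0 1'|grep -E "pos|ft"; python3 -m crank '0 0 .021 0 1;0 0 0 0 1;0 0 0 0 -1;0 0 0 0 -1;0 0 0 0 -1;0 0 0 0 -1;0 0 0 0 -1;0 0 0 0 -1;0 0 0 0 -1;0 0 0 0 -1' 30|grep -E "pos|width|grip|ft"; python3 -c "
from h import *
pose()"
```

```text
ee_pos: [0.4474, -0.0652, -0.0306]
ft_force: [0.3, -1.2, -0.5]
ee_pos: [0.4481, -0.0649, -0.034]
ft_force: [-0.8, 0.3, 3.6]
width: 0.0595
grip_force: 30.0
t36.8 tcp [ 0.4481 -0.0649 -0.034 ] yaxis deg 37.38 w 0.0595 g 30.0 F [-0.8  0.3  3.6] z [ 0.  0. -1.] q7 0.91
```

```bash
python3 -m crank '0 0 -.1 0 -1;0 0 -.2 0 -1;0 0 -.22 0 -1;0 0 -.22 0 -1;0 0 -.22 0 -1;0 0 -.05 0 -1;0 0 0 0 -1'>/dev/null; python3 -c "
from h import *
plan([.6257,-.0578,.165],-3.6)"
```

```text
t37.5 tcp [ 0.4489 -0.0649  0.169 ] yaxis deg 37.40 w 0.0595 g 30.0 F [-0.3 -0.2 -1. ] z [ 0.003  0.001 -1.   ] q7 0.64
move [-0.509  0.724  0.023] yaw 0.456
```

```bash
python3 -m crank '-.127 .181 0 0 -1;-.127 .181 0 0 -1;-.127 .181 0 0 -1;-.128 .181 0 0 -1;0 0 0 .09 -1;0 0 0 .09 -1;0 0 0 .09 -1;0 0 0 .09 -1;0 0 0 .096 -1;0 0 0 0 -1'>/dev/null;python3 -m crank '0 0 0 0 -1;0 0 0 0 -1'>/dev/null; python3 -c "
from h import *
plan([.6257,-.0578,.13],-3.6)"
```

```text
t38.6 tcp [ 0.6245 -0.0582  0.1671] yaxis deg -3.43 w 0.0594 g 30.0 F [ 0.6  0.2 -0.4] z [-0.001 -0.    -1.   ] q7 0.25
move [0.002 0.006 0.185] yaw 0.002
```

```bash
python3 -m crank '.002 .006 .1 .002 -1;0 0 .1 0 -1;0 0 .04 0 -1;0 0 .04 0 -1;0 0 .04 0 -1;0 0 .04 0 -1;0 0 .04 0 -1;0 0 .04 0 -1;0 0 .04 0 -1;0 0 0 0 -1'|grep -E "pos|ft"; python3 -m crank '0 0 .03 0 -1;0 0 .02 0 -1;0 0 .01 0 -1;0 0 0 0 -1'|grep -E "pos|ft|width"
```

```text
ee_pos: [0.6254, -0.0576, 0.0707]
ft_force: [0.4, 0.1, -1.3]
ee_pos: [0.626, -0.0577, 0.0597]
ft_force: [-0.9, -1.9, 0.1]
width: 0.0593
```

```bash
python3 -m crank '0 0 .01 0 -1;0 0 0 0 -1;0 0 0 0 .75;0 0 0 0 .75;0 0 0 0 .75;0 0 0 0 .75;0 0 0 0 .75'|grep -E "pos|ft|width"; python3 -m crank '0 0 -.05 0 .75;0 0 -.2 0 1;0 0 -.2 0 1;0 0 -.2 0 1;0 0 -.05 0 1;0 0 0 0 1;0 0 0 0 1'>/dev/null; python3 -c "
from h import *
plan([.4465,-.246,.2],13.7)
i,t=shot('wrist','w14')"
```

```text
ee_pos: [0.6261, -0.0577, 0.058]
ft_force: [-0.8, -0.3, 0.0]
width: 0.0762
t41.5 tcp [ 0.6257 -0.0575  0.197 ] yaxis deg -3.79 w 0.0870 g 0.0 F [-0.7 -0.  -0. ] z [-0.001  0.    -1.   ] q7 0.24
move [-1.    -0.832 -0.014] yaw -0.194
```

```bash
python3 -m crank '-.166 -.139 0 0 1;-.167 -.139 0 0 1;-.167 -.139 0 0 1;-.166 -.138 0 0 1;-.167 -.139 0 0 1;-.167 -.138 0 0 1;0 0 0 -.09 1;0 0 0 -.09 1;0 0 0 -.014 1;0 0 0 0 1'>/dev/null;python3 -m crank '0 0 0 0 1;0 0 0 0 1'>/dev/null; python3 -c "
from h import *
i,w=shot('wrist','w15')
r=meas(i,w,(.4252,-.1585),'frame',.009);plan([r[0][0]/1000,r[0][1]/1000,0],r[2])
j,t=shot('top','t15')
q=meas(j,t,(.6257,-.0578),'frame',.098,rad=.04)
print('frame seen in pocket px',proj(w,[.6257,-.0578,.098]));meas(i,w,(.6257,-.0578),'frame',.098,rad=.045)"
```

```text
frame c [ 424.4 -159.1] size [59.7 60. ] ang 14.92 px [324.  96.]
t42.8 tcp [ 0.4468 -0.2461  0.1977] yaxis deg 13.59 w 0.0870 g 0.0 F [-0.1  0.4  0.1] z [-0. -0. -1.] q7 0.74
move [ 0.449 -0.006  0.989] yaw -0.015
frame c [626.3 -55.5] size [61.7 59.6] ang 86.3 px [347. 173.]
frame seen in pocket px [577.72712732  31.47871911]
frame c [623.2 -59. ] size [62.6 64.3] ang 86.93 px [577.  33.]
```

Frame B lies square in the pocket (86.3°, centred to within 2-3 mm camera error). Taking frame C.

```bash
python3 -m crank '.225 -.003 0 -.012 1;.224 -.003 0 0 1;0 0 .22 0 1;0 0 .22 0 1;0 0 .22 0 1;0 0 .22 0 1;0 0 .14 0 1;0 0 .07 0 1;0 0 .05 0 1;0 0 0 0 1'|grep -E "pos|ft"; python3 -m crank '0 0 .018 0 1;0 0 0 0 1;0 0 0 0 -1;0 0 0 0 -1;0 0 0 0 -1;0 0 0 0 -1;0 0 0 0 -1;0 0 0 0 -1;0 0 0 0 -1;0 0 0 0 -1' 30|grep -E "pos|width|grip|ft"; python3 -m crank '0 0 -.1 0 -1;0 0 -.2 0 -1;0 0 -.22 0 -1;0 0 -.22 0 -1;0 0 -.22 0 -1;0 0 -.05 0 -1;0 0 0 0 -1'>/dev/null; python3 -c "
from h import *
plan([.6257,-.0578,.17],-3.6)"
```

```text
ee_pos: [0.4237, -0.1625, -0.0306]
ft_force: [-0.3, -0.5, 0.5]
ee_pos: [0.4245, -0.1623, -0.0334]
ft_force: [-1.5, 1.6, 4.4]
width: 0.0594
grip_force: 30.0
t45.5 tcp [ 0.4255 -0.1604  0.1605] yaxis deg 14.84 w 0.0590 g 30.0 F [ 0.1  0.7 -1.1] z [ 0.002  0.005 -1.   ] q7 0.36
move [ 0.24   1.099 -0.043] yaw 0.205
```

```bash
python3 -m crank '.045 .22 0 0 -1;.045 .22 0 0 -1;.045 .22 0 0 -1;.045 .22 0 0 -1;.045 .219 0 0 -1;0 0 0 .09 -1;0 0 0 .09 -1;0 0 0 .025 -1;0 0 0 0 -1;0 0 0 0 -1'>/dev/null;python3 -m crank '0 0 0 0 -1;0 0 0 0 -1'>/dev/null; python3 -c "
from h import *
plan([.6255,-.0609,.13],-3.6)"
```

```text
t46.7 tcp [ 0.5815 -0.0797  0.1584] yaxis deg -3.91 w 0.0595 g 30.0 F [-0.1 -0.2 -0.6] z [-0.017  0.011 -1.   ] q7 0.38
move [0.108 0.215 0.139] yaw -0.003
```

```bash
python3 -m crank '.054 .107 0 0 -1;.054 .108 0 0 -1;0 0 0 0 -1;0 0 0 0 -1;0 0 0 0 -1'>/dev/null; python3 -c "
from h import *
plan([.6255,-.0609,.13],-3.6)"
```

```text
t47.2 tcp [ 0.6254 -0.0618  0.1583] yaxis deg -3.99 w 0.0593 g 30.0 F [-0.5 -0.7  0.1] z [-0.017  0.011 -1.   ] q7 0.36
move [0.003 0.002 0.141] yaw -0.004
```

```bash
python3 -m crank '.005 .002 .1 .004 -1;0 0 .1 0 -1;0 0 0 0 -1;0 0 0 0 -1'>/dev/null; python3 -c "
from h import *
plan([.6255,-.0609,.0665],-3.6)"
```

```text
t47.6 tcp [ 0.6255 -0.0599  0.1188] yaxis deg -4.33 w 0.0595 g 30.0 F [ 0.3 -0.8 -0.1] z [-0.016  0.011 -1.   ] q7 0.37
move [-0.007  0.005  0.262] yaw -0.008
```

```bash
python3 -m crank '-.005 .004 .04 -.006 -1;0 0 .04 0 -1;0 0 .04 0 -1;0 0 .04 0 -1;0 0 .04 0 -1;0 0 .03 0 -1;0 0 .015 0 -1;0 0 0 0 -1;0 0 0 0 -1'|grep -E "pos|ft"; python3 -c "
from h import *
plan([.6255,-.0609,.0655],-3.6)"
```

```text
ee_pos: [0.6259, -0.0603, 0.0694]
ft_force: [0.0, -0.8, -1.3]
t48.5 tcp [ 0.6259 -0.0603  0.0694] yaxis deg -3.76 w 0.0593 g 30.0 F [ 0.  -0.8 -1.3] z [-0.016  0.011 -1.   ] q7 0.40
move [-0.004 -0.001  0.02 ] yaw -0.002
```

```bash
python3 -m crank '0 0 .02 0 -1;0 0 0 0 -1;0 0 0 0 .75;0 0 0 0 .75;0 0 0 0 .75;0 0 0 0 .75;0 0 0 0 .75'|grep -E "pos|ft|width"; python3 -m crank '0 0 -.05 0 .75;0 0 -.2 0 1;0 0 -.2 0 1;0 0 -.2 0 1;0 0 0 0 1;0 0 0 0 1;0 0 0 0 1'>/dev/null; python3 -c "
from h import *
plan([.58,-.437,.2],-.5)"
```

```text
ee_pos: [0.6257, -0.0601, 0.0652]
ft_force: [-0.8, 0.7, -0.4]
width: 0.0756
t49.9 tcp [ 0.6273 -0.0612  0.1944] yaxis deg -3.75 w 0.0869 g 0.0 F [ 0.  -0.4  0.2] z [-0.018  0.011 -1.   ] q7 0.34
move [-1.89  -0.114 -0.045] yaw -0.036
```

```bash
python3 -m crank '-.21 -.012 0 0 1;-.21 -.012 0 0 1;-.21 -.013 -.01 0 1;-.21 -.013 -.01 0 1;-.21 -.013 -.01 0 1;-.21 -.013 -.01 0 1;-.21 -.013 0 0 1;-.21 -.013 0 0 1;-.21 -.012 0 -.036 1;0 0 0 0 1'>/dev/null;python3 -m crank '0 0 0 0 1;0 0 0 0 1;0 0 0 0 1'>/dev/null; python3 -c "
from h import *
i,w=shot('wrist','w16')
r=meas(i,w,(.58,-.348),'frame',.009);plan([r[0][0]/1000,r[0][1]/1000,0],r[2])
j,t=shot('top','t16')
meas(j,t,(.6257,-.0578),'frame',.107,rad=.04)
meas(j,t,(.4227,.3286),'frame',.009);meas(j,t,(.5,.2),'frame',.009,rad=.3)"
```

```text
frame c [ 578.9 -349.5] size [60.1 60.1] ang 87.77 px [325. 101.]
t51.2 tcp [ 0.5814 -0.4355  0.1998] yaxis deg -0.39 w 0.0867 g 0.0 F [ 0.3 -0.2 -0. ] z [-0.016  0.011 -1.   ] q7 0.92
move [4.190e-01 1.000e-03 1.004e+00] yaw -0.98
frame c [626.5 -55.4] size [61.8 59.6] ang 87.5 px [347. 172.]
frame c [424.1 331.4] size [60.2 60.7] ang 30.39 px [198. 250.]
frame c [424.1 331.4] size [60.2 60.7] ang 30.39 px [198. 250.]
```

```bash
python3 -m crank '.21 0 0 .02 1;.209 0 0 0 1;0 0 .22 0 1;0 0 .22 0 1;0 0 .22 0 1;0 0 .22 0 1;0 0 0 0 1;0 0 0 0 1'|grep -E "pos|ft"; python3 -c "
from h import *
plan([.5789,-.3495,-.0325],-2.2)"
```

```text
ee_pos: [0.5799, -0.3513, 0.0259]
ft_force: [0.5, 0.3, 0.4]
t52.1 tcp [ 0.5799 -0.3513  0.0259] yaxis deg -2.28 w 0.0872 g 0.0 F [0.5 0.3 0.4] z [-0.017  0.01  -1.   ] q7 0.88
move [ 0.006 -0.     0.292] yaw -0.001
```

```bash
python3 -m crank '.006 0 .1 0 1;0 0 .09 0 1;0 0 .06 0 1;0 0 .03 0 1;0 0 .01 0 1;0 0 0 0 1'|grep -E "pos|ft"; python3 -m crank '0 0 0 0 -1;0 0 0 0 -1;0 0 0 0 -1;0 0 0 0 -1;0 0 0 0 -1;0 0 0 0 -1;0 0 0 0 -1;0 0 0 0 -1' 30|grep -E "pos|width|grip|ft"; python3 -m crank '0 0 -.1 0 -1;0 0 -.2 0 -1;0 0 -.22 0 -1;0 0 -.22 0 -1;0 0 -.22 0 -1;0 0 -.05 0 -1;0 0 0 0 -1'>/dev/null; python3 -c "
from h import *
plan([.6257,-.0578,.17],-3.6)"
```

```text
ee_pos: [0.5788, -0.3501, -0.0328]
ft_force: [-0.2, -0.3, -0.9]
ee_pos: [0.5787, -0.3499, -0.033]
ft_force: [0.1, 0.7, 2.3]
width: 0.0592
grip_force: 30.0
t54.2 tcp [ 0.5824 -0.3529  0.1717] yaxis deg -2.34 w 0.0593 g 30.0 F [ 0.2 -0.1 -0.7] z [-0.013  0.009 -1.   ] q7 0.81
move [1.483 0.156 0.019] yaw 0.014
```

```bash
python3 -m crank '.211 .022 0 0 -1;.212 .022 0 0 -1;.212 .022 0 0 -1;.212 .022 0 0 -1;.212 .022 0 0 -1;.212 .023 0 0 -1;.212 .023 0 .014 -1;0 0 0 0 -1;0 0 0 0 -1;0 0 0 0 -1'>/dev/null; python3 -c "
from h import *
plan([.6257,-.0582,.12],-3.6)"
```

```text
t55.2 tcp [ 0.6243 -0.0581  0.1705] yaxis deg -3.67 w 0.0589 g 30.0 F [ 0.  -0.2 -1.1] z [-0.018  0.01  -1.   ] q7 0.35
move [-0.002  0.012  0.252] yaw -0.001
```

```bash
python3 -m crank '-.002 .012 .1 0 -1;0 0 .1 0 -1;0 0 .05 0 -1;0 0 0 0 -1;0 0 0 0 -1'>/dev/null; python3 -c "
from h import *
plan([.6257,-.0582,.076],-3.6)"
```

```text
t55.7 tcp [ 0.6268 -0.0578  0.1218] yaxis deg -3.65 w 0.0594 g 30.0 F [ 0.4 -0.2 -1.1] z [-0.016  0.01  -1.   ] q7 0.37
move [-0.005 -0.001  0.229] yaw -0.001
```

```bash
python3 -m crank '-.004 0 .04 0 -1;0 0 .04 0 -1;0 0 .04 0 -1;0 0 .04 0 -1;0 0 .035 0 -1;0 0 .02 0 -1;0 0 .01 0 -1;0 0 0 0 -1;0 0 0 0 -1'|grep -E "pos|ft"
```

```text
ee_pos: [0.6261, -0.0573, 0.0765]
ft_force: [-0.4, 0.6, -0.7]
```

```bash
python3 -m crank '0 0 .005 0 -1;0 0 0 0 -1;0 0 0 0 .75;0 0 0 0 .75;0 0 0 0 .75;0 0 0 0 .75;0 0 0 0 .75'|grep -E "pos|ft|width"; python3 -m crank '0 0 -.05 0 .75;0 0 -.2 0 1;0 0 -.2 0 1;0 0 -.2 0 1;0 0 0 0 1;0 0 0 0 1;0 0 0 0 1'>/dev/null; python3 -c "
from h import *
plan([.45,.233,.2],-59.6);plan([.45,.233,.2],30.4)"
```

```text
ee_pos: [0.6259, -0.0572, 0.0753]
ft_force: [0.2, -1.1, -0.6]
width: 0.0759
t58.0 tcp [ 0.6276 -0.0583  0.2044] yaxis deg -3.57 w 0.0872 g 0.0 F [ 0.6 -0.5  0.7] z [-0.018  0.011 -1.   ] q7 0.34
move [ 1.398 -0.976  0.054] yaw 0.623
t58.0 tcp [ 0.6276 -0.0583  0.2044] yaxis deg -3.57 w 0.0872 g 0.0 F [ 0.6 -0.5  0.7] z [-0.018  0.011 -1.   ] q7 0.34
move [ 1.398 -0.976  0.054] yaw -0.377
```

```bash
python3 -m crank '.187 -.112 0 0 1;.187 -.112 0 0 1;.187 -.112 0 0 1;.187 -.112 0 0 1;.187 -.111 0 0 1;.187 -.111 0 0 1;.186 -.111 0 0 1;.186 -.111 0 0 1;0 0 0 -.09 1;0 0 0 -.09 1'>/dev/null;python3 -m crank '0 0 0 -.09 1;0 0 0 -.09 1;0 0 0 -.017 1;0 0 0 0 1;0 0 0 0 1;0 0 0 0 1'>/dev/null; python3 -c "
from h import *
i,w=shot('wrist','w17')
r=meas(i,w,(.4227,.3286),'frame',.009);plan([r[0][0]/1000,r[0][1]/1000,.03],r[2])
j,t=shot('top','t17')
meas(j,t,(.6257,-.0578),'frame',.116,rad=.04)"
```

```text
frame c [423.4 330.2] size [60.2 58.7] ang 30.19 px [327.  98.]
t59.6 tcp [0.4687 0.2507 0.211 ] yaxis deg 30.26 w 0.0870 g 0.0 F [0.1 0.5 0.4] z [-0.017  0.01  -1.   ] q7 0.15
move [0.441 0.013 0.913] yaw 0.001
frame c [626.5 -54.9] size [58.9 60.9] ang 0.58 px [347. 172.]
```

```bash
python3 -m crank '.22 .006 0 0 1;.221 .007 0 0 1;0 0 .23 0 1;0 0 .23 0 1;0 0 .23 0 1;0 0 .22 0 1;0 0 0 0 1;0 0 0 0 1'>/dev/null; python3 -c "
from h import *
plan([.4234,.3302,-.0325])"
```

```text
t60.5 tcp [0.424  0.3298 0.0316] yaxis deg 30.29 w 0.0866 g 0.0 F [0.9 1.  0.5] z [-0.016  0.01  -1.   ] q7 0.16
move [-0.002  0.002  0.321] yaw 0
```

```bash
python3 -m crank '-.002 .002 .1 0 1;0 0 .1 0 1;0 0 .07 0 1;0 0 .04 0 1;0 0 .01 0 1;0 0 0 0 1'|grep -E "pos|ft"; python3 -m crank '0 0 0 0 -1;0 0 0 0 -1;0 0 0 0 -1;0 0 0 0 -1;0 0 0 0 -1;0 0 0 0 -1;0 0 0 0 -1;0 0 0 0 -1' 30|grep -E "pos|width|grip|ft"; python3 -m crank '0 0 -.1 0 -1;0 0 -.2 0 -1;0 0 -.22 0 -1;0 0 -.22 0 -1;0 0 -.22 0 -1;0 0 -.05 0 -1;0 0 0 0 -1'>/dev/null; python3 -c "
from h import *
plan([.6257,-.0578,.17],-3.6)"
```

```text
ee_pos: [0.4234, 0.331, -0.0326]
ft_force: [-0.1, -0.1, 0.1]
ee_pos: [0.423, 0.3308, -0.0332]
ft_force: [-0.3, -0.2, 3.5]
width: 0.0589
grip_force: 30.0
t62.6 tcp [0.4268 0.3292 0.1698] yaxis deg 30.38 w 0.0594 g 30.0 F [ 0.1 -0.8 -1.1] z [-0.015  0.013 -1.   ] q7 0.03
move [-2.172 -0.12  -0.042] yaw 0.378
```

```bash
python3 -m crank '-.217 -.012 -.005 0 -1;-.217 -.012 -.005 0 -1;-.217 -.012 -.005 0 -1;-.217 -.012 -.005 0 -1;-.217 -.012 -.005 0 -1;-.217 -.012 -.005 0 -1;-.217 -.012 -.005 0 -1;-.217 -.012 -.005 0 -1;-.217 -.012 0 0 -1;-.217 -.012 0 0 -1'>/dev/null;python3 -m crank '0 0 0 .09 -1;0 0 0 .09 -1;0 0 0 .09 -1;0 0 0 .09 -1;0 0 0 .018 -1;0 0 0 0 -1;0 0 0 0 -1;0 0 0 0 -1'>/dev/null; python3 -c "
from h import *
plan([.6257,-.0571,.13],-3.6)"
```

```text
t64.4 tcp [ 0.6247 -0.0583  0.169 ] yaxis deg -3.56 w 0.0590 g 30.0 F [ 0.9 -0.3 -0.8] z [-0.017  0.011 -1.   ] q7 0.37
move [0.004 0.008 0.195] yaw 0.0
```

Underside target is 0.116, so reported z ≈ 0.083.

```bash
python3 -m crank '.004 .008 .1 0 -1;0 0 .1 0 -1;0 0 0 0 -1;0 0 0 0 -1'>/dev/null; python3 -c "
from h import *
plan([.6257,-.0571,.085],-3.6)"
```

```text
t64.8 tcp [ 0.6258 -0.0572  0.1297] yaxis deg -3.63 w 0.0593 g 30.0 F [0.1 0.1 0.3] z [-0.017  0.011 -1.   ] q7 0.39
move [-0.002  0.003  0.223] yaw -0.0
```

```bash
python3 -m crank '-.002 .003 .04 0 -1;0 0 .04 0 -1;0 0 .04 0 -1;0 0 .04 0 -1;0 0 .035 0 -1;0 0 .02 0 -1;0 0 .01 0 -1;0 0 0 0 -1;0 0 0 0 -1'|grep -E "pos|ft"; python3 -m crank '0 0 .003 0 -1;0 0 0 0 -1;0 0 0 0 .75;0 0 0 0 .75;0 0 0 0 .75;0 0 0 0 .75;0 0 0 0 .75'|grep -E "pos|ft|width"; python3 -m crank '0 0 -.05 0 .75;0 0 -.2 0 1;0 0 -.2 0 1;0 0 -.15 0 1;0 0 0 0 1;0 0 0 0 1;0 0 0 0 1'>/dev/null; python3 -c "
from h import *
j,t=shot('top','t18');meas(j,t,(.6257,-.0578),'frame',.125,rad=.04)
for th in(110,130,150):meas(j,t,(.441,-.295),'cover',.008,th=th)
plan([.46,-.375,.2])"
```

```text
ee_pos: [0.6259, -0.0571, 0.0845]
ft_force: [0.0, 0.1, -0.2]
ee_pos: [0.6257, -0.0571, 0.0837]
ft_force: [0.2, 0.2, 0.7]
width: 0.0753
none
cover c [ 441.7 -295.3] size [57.4 55.6] ang 30.69 px [431. 248.]
cover c [ 441.9 -296.4] size [45.2 46.2] ang 27.16 px [432. 248.]
cover c [ 440.8 -297. ] size [42.8 43.4] ang 0.96 px [432. 248.]
t67.2 tcp [ 0.6272 -0.0581  0.2026] yaxis deg -3.67 w 0.0869 g 0.0 F [-1.5 -0.1 -0. ] z [-0.018  0.011 -1.   ] q7 0.36
move [-1.635 -0.732  0.011] yaw 0
```

```bash
python3 -m crank '-.202 -.074 0 0 1;-.202 -.074 0 0 1;-.202 -.074 0 0 1;-.202 -.074 0 0 1;-.202 -.074 0 0 1;-.202 -.074 0 0 1;-.202 -.074 0 0 1;-.201 -.075 0 0 1;0 0 0 -.09 1;0 0 0 -.09 1'>/dev/null;python3 -m crank '0 0 0 -.09 1;0 0 0 -.09 1;0 0 0 -.02 1;0 0 0 0 1;0 0 0 0 1;0 0 0 0 1'>/dev/null; python3 -c "
from h import *
i,w=shot('wrist','w19');pose()
for th in(150,160,170,180,190,200,210):meas(i,w,(.4417,-.2955),'cover',.008,th=th)
j,t=shot('top','t19');meas(j,t,(.6257,-.0578),'frame',.125,rad=.04)
cr=i[20:200,230:420];tp=cv2.resize(j[140:210,310:385],None,fx=5,fy=5,interpolation=cv2.INTER_CUBIC)
o=np.zeros((400,800,3),np.uint8);o[:360,:380]=cv2.resize(cr,(380,360));o[:350,400:775]=tp;cv2.imwrite('pics/c19.png',o)"
```

```text
t68.8 tcp [ 0.4886 -0.373   0.2024] yaxis deg 30.45 w 0.0868 g 0.0 F [-0.2  0.2  0.3] z [-0.017  0.011 -1.   ] q7 1.42
cover c [ 440.6 -297.6] size [58.2 56.9] ang 29.49 px [324. 100.]
cover c [ 440.9 -297.7] size [57.1 55.5] ang 30.38 px [323. 100.]
cover c [ 442.7 -296.1] size [50.9 53.2] ang 29.44 px [328.  98.]
cover c [ 441.3 -297.2] size [47.5 46.2] ang 30.39 px [325. 100.]
cover c [ 440.8 -297.5] size [46.3 46.2] ang 30.46 px [324. 100.]
cover c [ 440.5 -297. ] size [46.2 45. ] ang 30.46 px [324. 100.]
cover c [ 441.3 -297.2] size [45.  43.9] ang 30.39 px [324. 100.]
frame c [626.5 -54.8] size [62.3 59.6] ang 86.52 px [348. 171.]
```

Frame 4 reads square in the pocket from the top camera. Cover at (0.4407, -0.2976), 30.4°.

```bash
python3 -c "
from h import *
plan([.4407,-.2976,.03],30.4)"
```

```text
t68.8 tcp [ 0.4886 -0.373   0.2024] yaxis deg 30.46 w 0.0874 g 0.0 F [ 0.8 -0.6 -0.2] z [-0.017  0.011 -1.   ] q7 1.42
move [ 0.431 -0.007  0.87 ] yaw 0.001
```

```bash
python3 -m crank '.216 -.003 0 0 1;.215 -.004 0 0 1;0 0 .22 0 1;0 0 .22 0 1;0 0 .22 0 1;0 0 .21 0 1;0 0 0 0 1;0 0 0 0 1'>/dev/null; python3 -c "
from h import *
plan([.4407,-.2976,-.033],30.4)"
```

```text
t69.7 tcp [ 0.4422 -0.3009  0.0314] yaxis deg 30.44 w 0.0871 g 0.0 F [-0.1 -0.8 -0.2] z [-0.017  0.01  -1.   ] q7 1.41
move [0.013 0.005 0.322] yaw 0.0
```

```bash
python3 -m crank '.013 .005 .1 0 1;0 0 .1 0 1;0 0 .07 0 1;0 0 .04 0 1;0 0 .012 0 1;0 0 0 0 1'|grep -E "pos|ft"; python3 -m crank '0 0 0 0 -1;0 0 0 0 -1;0 0 0 0 -1;0 0 0 0 -1;0 0 0 0 -1;0 0 0 0 -1;0 0 0 0 -1;0 0 0 0 -1' 35|grep -E "pos|width|grip|ft"; python3 -m crank '0 0 -.1 0 -1;0 0 -.2 0 -1;0 0 -.22 0 -1;0 0 -.22 0 -1;0 0 -.22 0 -1;0 0 -.07 0 -1;0 0 0 0 -1'>/dev/null; python3 -c "
from h import *
plan([.6257,-.0578,.175],-3.6)"
```

```text
ee_pos: [0.4413, -0.2972, -0.0332]
ft_force: [0.7, -1.1, 0.1]
ee_pos: [0.441, -0.2968, -0.0337]
ft_force: [-0.4, 0.2, 4.0]
width: 0.0592
grip_force: 35.0
t71.8 tcp [ 0.4452 -0.2993  0.1735] yaxis deg 30.53 w 0.0590 g 35.0 F [ 0.1 -0.4 -1.6] z [-0.013  0.01  -1.   ] q7 1.28
move [ 0.582  1.391 -0.008] yaw 0.379
```

```bash
python3 -m crank '.083 .199 0 0 -1;.083 .199 0 0 -1;.083 .199 0 0 -1;.083 .199 0 0 -1;.083 .199 0 0 -1;.083 .198 0 0 -1;.084 .198 0 0 -1;0 0 0 .09 -1;0 0 0 .09 -1;0 0 0 .09 -1'>/dev/null;python3 -m crank '0 0 0 .09 -1;0 0 0 .019 -1;0 0 0 0 -1;0 0 0 0 -1;0 0 0 0 -1'>/dev/null; python3 -c "
from h import *
plan([.6257,-.0573,.13],-3.6)"
```

```text
t73.2 tcp [ 0.6247 -0.0575  0.1713] yaxis deg -3.49 w 0.0589 g 35.0 F [ 0.5 -0.7 -0.5] z [-0.017  0.01  -1.   ] q7 0.34
move [-0.001  0.008  0.206] yaw 0.001
```

```bash
python3 -m crank '-.001 .008 .1 0 -1;0 0 .1 0 -1;0 0 0 0 -1;0 0 0 0 -1'>/dev/null; python3 -c "
from h import *
plan([.6257,-.0573,.0935],-3.6)"
```

```text
t73.7 tcp [ 0.6258 -0.0574  0.1321] yaxis deg -3.56 w 0.0591 g 35.0 F [ 0.3 -0.3 -0.4] z [-0.016  0.01  -1.   ] q7 0.36
move [-0.001  0.003  0.193] yaw 0.0
```

```bash
python3 -m crank '-.001 .003 .04 0 -1;0 0 .04 0 -1;0 0 .04 0 -1;0 0 .03 0 -1;0 0 .03 0 -1;0 0 .015 0 -1;0 0 0 0 -1;0 0 0 0 -1'|grep -E "pos|ft"; python3 -m crank '0 0 .003 0 -1;0 0 0 0 -1;0 0 0 0 .75;0 0 0 0 .75;0 0 0 0 .75;0 0 0 0 .75;0 0 0 0 .75'|grep -E "pos|ft|width"; python3 -m crank '0 0 -.05 0 .75;0 0 -.2 0 1;0 0 -.2 0 1;0 0 -.1 0 1;-.2 0 0 0 1;-.25 0 0 0 1;-.05 0 0 0 1;0 0 0 0 1;0 0 0 0 1;0 0 0 0 1'>/dev/null; python3 -c "
from h import *
pose();i,w=shot('wrist','w20');j,t=shot('top','t20')
for th in(150,170,190,210):meas(i,w,(.6257,-.0578),'cover',.133,th=th,rad=.045)
a=cv2.resize(i[0:200,200:450],(500,400),interpolation=cv2.INTER_CUBIC);b=cv2.resize(j[190:260,215:290],(300,280),interpolation=cv2.INTER_CUBIC)
o=np.zeros((400,800,3),np.uint8);o[:,:500]=a;o[:280,500:]=b;cv2.imwrite('pics/c20.png',o)"
```

```text
ee_pos: [0.6259, -0.0573, 0.0928]
ft_force: [-0.6, -0.5, -1.5]
ee_pos: [0.6258, -0.0572, 0.0921]
ft_force: [-0.8, -0.3, 0.1]
width: 0.0755
t76.2 tcp [ 0.6218 -0.1562  0.2011] yaxis deg -3.47 w 0.0873 g 0.0 F [-0.2  0.4  0.2] z [-0.016  0.011 -1.   ] q7 0.48
cover c [624.9 -61.7] size [66.  78.1] ang 86.37 px [322.  86.]
cover c [628.2 -61.1] size [64.5 61.8] ang 84.68 px [328.  83.]
cover c [626.4 -57.7] size [56.3 57.4] ang 86.38 px [324.  80.]
cover c [626.4 -57.5] size [55.5 55.9] ang 85.48 px [325.  82.]
```

View pics/c20.png

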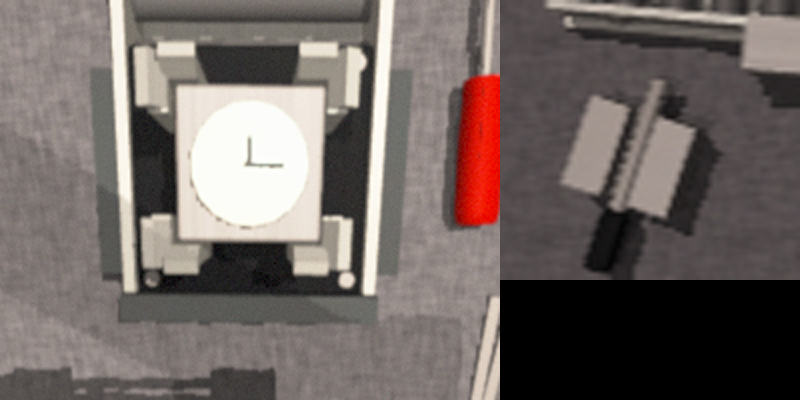

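The dial cover sits square in the pocket, centred at (249,163) in the left panel. The carrier is against the stop, and the pin lies in the notch (right panel, shank (640,145)). All checks fit, so I'm handing in.

```bash
python3 -c "
from bench import workorder
print(workorder.close_job())"
```

```text
the job is handed in; nothing more can be done
None
```

The job is handed in, with no verdict returned: the pin is in the notch, the carrier is home against the stop, and the body, all four spacers and the dial cover are stacked square and let go, as the last camera images show.

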